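# Stand the gas cylinder up and bar it into its stand

### The job

The small gas cylinder lying on the bench must be stored upright. Draw it, still lying, towards the robot until its foot butts against the wooden bench stop, raise its valve end to tip it upright there with the foot kept down at the bench, then move it over, still upright and with its foot down at the bench, into the plywood stand, right back to the back board under the shelf, and swing the steel retaining bar fully shut in front of it. Leave the other things on the bench where they are.

Things in the scene. Friction and masses are not known exactly. Their poses are not given: they have to be found in the camera images.
- gas_cylinder: bare-metal gas cylinder 165 mm long, 0.3-0.6 kg: body 50 mm in diameter to 132 mm from the foot, shoulder to 149, brass valve 24 mm wide to 165. Origin: centre of its flat foot; z runs along it from foot to valve. Starts lying (axis 25 mm up), rolls if pushed sideways; foot 20 to 55 mm from the stop's face and turned to it, valve away from the robot. Mass centre about 72 mm from foot.
- bench_stop: dark wooden cleat fixed to the bench, 110 mm long (its y), 30 mm thick (its x), 40 mm high, three screw heads on top. Origin at the centre of its underside; x points level, away from the robot, so the face to butt against is at x = +15 mm.
- stand: plywood stand fixed to the bench, open to the front (-x, to the robot). Origin on the bench, mid bay; x to the back, y left. No floor. Cheeks 60 mm high, 12 thick, inner faces y = -40, +40, from x = -42 to +38 mm. Back board 130 wide, inner face x = +38. Shelf 130 wide over the bay, x = -12 to +78, underside 240 mm up: the tool must lean back 30 to 45 degrees to the front. A tape roll is fixed on it.
- stand_bay (a point): the stand's origin: on the bench, middle of the bay, axes as the stand's. A cylinder that touches the back board has its axis at x = +13 mm here.
- stand_bar (a joint): angle of the steel retaining bar (rad): 0 shut across the bay's front, starts open 1.4 to 1.9, swung out to the front. Bar 92 mm long, 6 thick, 18 high, middle 46 mm above the bench. Upright hinge at x = -50, y = -46 mm of the stand; a point d mm along it is at x = -50 - d sin q, y = -46 + d cos q. Stiff hinge (0.06 N m): stays where left.
- bar_tip (a point): on the bar's middle line 85 mm from the hinge, 46 mm above the bench; above it a steel knob 14 mm wide rises to 67 mm.
- glue_bottle: bystander: glue bottle 48x66x204 mm standing beyond the stand; origin under its centre
- sanding_block: bystander: sanding block 62x106x34 mm; origin under its centre
- tape_measure: bystander: tape measure 41x89x70 mm; origin under its centre
Mind the look-alikes: they are no part of the job. What is shaped like the bench_stop but orange is not meant.

How it is judged (in metres and radians):
On the way, in this order (a step that is already met when the one before it is completed fails the run):
1. the cylinder, still lying, presses its foot against the stop (angle between gas_cylinder's own z axis and vertical above 1.2 rad and contact force between gas_cylinder and bench_stop above 0.3 N and x of gas_cylinder in the frame of bench_stop below 0.03 m), for 0.1 s.
2. the valve end is half raised (axis 17 to 57 degrees from vertical), the foot still on the bench at the stop (angle between gas_cylinder's own z axis and vertical between 0.3 and 1 rad and height (world z) of gas_cylinder below 0.035 m and x of gas_cylinder in the frame of bench_stop below 0.055 m), for 0.1 s.
3. the cylinder is upright, its foot down, beside the stop (angle between gas_cylinder's own z axis and vertical below 0.1 rad and height (world z) of gas_cylinder below 0.015 m and x of gas_cylinder in the frame of bench_stop below 0.07 m), for 0.1 s.
4. it stands upright in the bay, back at the back board (angle between gas_cylinder's own z axis and vertical below 0.1 rad and height (world z) of gas_cylinder below 0.012 m and x of gas_cylinder in the frame of stand_bay between -0.002 and 0.03 m and y of gas_cylinder in the frame of stand_bay between -0.025 and 0.025 m), for 0.2 s.
At the end, for the whole second after the job is handed in: the cylinder stands at rest on the bench within 6 degrees of upright, inside the bay (its axis within 25 mm of the middle, within 15 mm of where it touches the back board), with the retaining bar shut to within 0.1 rad (all of step 4 and value of joint stand_bar below 0.1 rad and linear speed of gas_cylinder below 0.02 m/s and angular speed of gas_cylinder below 0.1 rad/s).
It fails at once if the cylinder's foot is lifted well off the bench (over 50 mm to its centre) (height (world z) of gas_cylinder above 0.05 m).
It fails at once if the glue bottle is moved by more than 30 mm (distance of glue_bottle from where it was at the start of the episode above 0.03 m).
It fails at once if the sanding block is moved by more than 30 mm (distance of sanding_block from where it was at the start of the episode above 0.03 m).
It fails at once if the tape measure is moved by more than 30 mm (distance of tape_measure from where it was at the start of the episode above 0.03 m).
It fails at once if the cylinder is laid over or topples (axis more than 40 degrees from vertical) within 100 mm of the stand's bay (angle between gas_cylinder's own z axis and vertical above 0.7 rad and horizontal distance between gas_cylinder and stand_bay below 0.1 m).
It also fails if it takes over 64 s, if anything falls off the work surface, if the arm or the gripper's body presses on something with over 40 N, if the wrist force passes 120 N, or if a joint passes its speed limit or range.

### The arm

A 7-joint arm with a two-finger parallel gripper is mounted at the origin on a cart in front of the work surface, level with it; the furniture and walls round the work are solid. World frame = base frame: x ahead of the robot, y to its left, z up, the work surface at z = 0. Lengths are in m, angles in degrees, forces in N, time in s.
With the tool pointing down it reaches from about 0.4 to 0.9 m from the base axis. Payload 5.5 kg.
Tool frame: the origin (TCP) lies at the very end of the fingers, on their centre line; the grasp point (between the pads) lies 19 mm behind it (grip_point_offset is the z of the grasp point in the tool frame, in m); z points along the fingers, y is the line along which they close (so a half turn about z gives the same grasp; the last joint's range is limited). The gripper opens to 92 mm and grips with 3 to 60 N. Pads are 19 mm wide; open, the fingers measure 130 mm over their backs; the gripper's body (75 mm by 190 mm) begins 47 mm behind the grasp point.
Start: joints at [84.236, 28.699, -24.465, 88.831, 12.651, 65.22, -12.049], TCP at [0.231, -0.607, 0.227] pointing down, gripper open.
Joint ranges: [-164.97, 164.97], [-17.58, 116.51], [-87.97, 89.64], [11.32, 138.91], [-80.73, 260.73], [10.89, 115.49], [-147.41, 147.41]. Speed limits (degrees/s): [147.25, 147.25, 180, 180, 180, 180, 180].

### API

Orientations are given as a 3x3 rotation matrix whose columns are the frame's x, y, z axes.
In Python, from station import * gives the robot as it stands. The module is installed in compiled form; this text tells all that it offers.
- The arm moves only by the shell command python3 -m crank 'ROWS' [FORCE]. ROWS is text: rows parted by semicolons, each of 7 numbers parted by spaces: the turn, a rotation vector about the tool's x, y, z in rad, then the shift along the tool's x, y, z in mm, then the gripper's target within -1 to 1 (shut at 1, half-way at 0, fully open at -1). A call has 1 to 10 rows; each row shifts and turns the commanded pose from where the row before left it, along the tool's axes as they then stand; what a row does not reach is not made up. A row lasts 1/8 s, in which the tool goes at most 62.5 mm and 10.7 degrees, less where a joint would pass 70% of its speed; a pose out of reach is approached as far as the arm can. A call is refused whole if a number of a shift passes 62.5 or a number of a turn 0.188, either way. A call with a gripper value outside its range is refused whole. The fingers move at their own pace and stop on an object; FORCE is the grip in N (left out, the last holds). Time passes only in rows, so rows that do not move let the fingers close. It gives the time, the measured TCP pose, the force, the opening and the grip force at its end, in the units of the state.
- sense(): the state, without advancing time (a new reading comes with each control period).
- camera(name): name is "scene" or "top"; returns a dict with "frame" (420x560x3 uint8, red, green, blue), "z_map" (420x560 float32, m along the optical axis (not along the pixel's ray), 0 where there is no reading), "camera_matrix" (3x3 intrinsics, pixels), "dist_coeffs" ([k1, k2, p1, p2, k3] as OpenCV has them; the pictures are not rectified), "R" (3x3) and "t" (3): a world point X has camera coordinates R X + t. Camera axes: x right, y down, z forward; pixel columns grow to the right and rows downward; lengths in m; the calibration is good to about 2 mm. A picture is of the moment at which its call begins.
- job_done(): hands the job in; it is judged then, once.
The state is a dict: "time": time; "joint_positions": joint angles; "joint_velocities": joint speeds; "joint_torque": joint torques, N m; "tool_pos": TCP position; "ee_rot": TCP orientation; "wrist_force": force on the tool from outside, world axes, zero at the start; "moment": the same for the moment, N m; "opening": finger opening in m; "finger_force": force on a finger pad.
Only numpy, scipy, OpenCV 4.12 (cv2) and the standard library are available. Lean on these libraries where they do the work, as an engineer would, in place of code of your own. Each camera call takes 0.05 s, during which the arm holds its last target. There are 200 camera calls.

## Working session

There is one attempt and no reset: what is moved stays moved. The work goes in short steps, Python scripts to look and compute and a shell command to move; the robot and the scene stay as the last step left them, time stands still between calls to the robot, and variables do not carry over. Pictures are saved under pics/ and viewed, at most 12 in all, crops included, and the job is handed in when it is done.

```bash
mkdir -p pics; python3 - <<'E'
from station import *
import cv2,numpy as np
s=sense();print(s)
for n in("scene","top"):
    c=camera(n);cv2.imwrite(f"pics/{n}0.png",c["frame"][:,:,::-1]);np.savez(f"{n}0.npz",**c)
    print(n,c["camera_matrix"],c["dist_coeffs"],c["R"],c["t"])
E
```

```text
{'time': 0.0, 'joint_positions': array([ 84.2356036 ,  28.75245709, -24.45509271,  88.89183394,
        12.64889091,  65.21979806, -12.04914238]), 'joint_velocities': array([-0.03014989, -0.01274614,  0.02751721, -0.04000427,  0.05646857,
       -0.04703185,  0.03376194]), 'joint_torque': array([-1.13215610e-04, -5.66590440e+01, -5.81582040e+00, -2.79109329e+01,
       -6.84094545e-02,  3.06649867e-02,  2.31898039e-04]), 'tool_pos': array([ 0.23102876, -0.60680214,  0.22569321]), 'ee_rot': array([[ 9.34523523e-01,  3.55900881e-01, -5.89873029e-04],
       [ 3.55901355e-01, -9.34521709e-01,  1.84402568e-03],
       [ 1.05041211e-04, -1.93322198e-03, -9.99998126e-01]]), 'wrist_force': array([ 0.46181407,  0.81220507, -0.11546171]), 'moment': array([-0.04237336, -0.0339535 ,  0.00350565]), 'finger_force': 0.0, 'opening': 0.09169986754770204}
scene [[504.25002979   0.         284.89761947]
 [  0.         504.25002979 214.80778422]
 [  0.           0.           1.        ]] [-0.19011708  0.          0.          0.          0.        ] [[-0.6122904  -0.79062623 -0.00325953]
 [-0.53437573  0.41687189 -0.73529614]
 [ 0.58270322 -0.44847295 -0.67773813]] [0.05686014 0.52132088 0.40473569]
top [[428.09148182   0.         274.79156987]
 [  0.         428.09148182 207.49631681]
 [  0.           0.           1.        ]] [0.02159331 0.         0.         0.         0.        ] [[-0.02183051 -0.99961308 -0.01723728]
 [-0.98638191  0.02434644 -0.1626591 ]
 [ 0.16301583  0.01345161 -0.98653175]] [-0.35135502  0.6226755   0.93458217]
```

View pics/scene0.png

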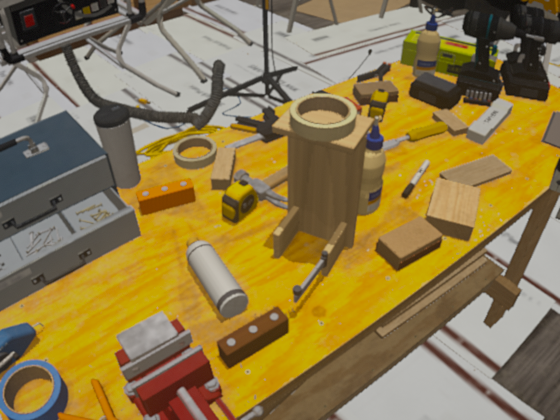

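View pics/top0.png

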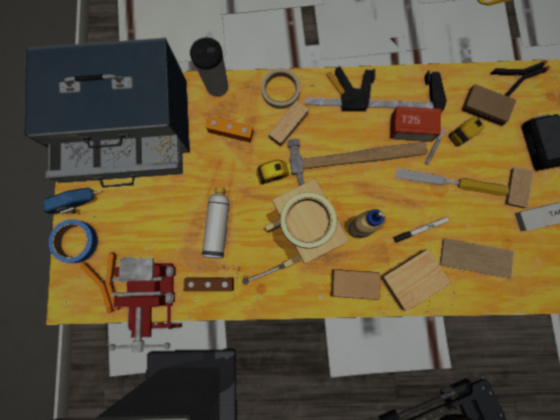

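The scene view shows the cylinder at (215,278), the dark stop at (253,335), the stand at (325,180), the bar with its knob at (298,290) and the bottle behind the stand at (370,170). The top view shows the cylinder from (218,192) to (214,255), the stop at (208,284), the shelf at (308,222), and the bar from (290,264) to the knob at (247,280). The red vise at (140,285) is close to the stop.

```bash
cat > h.py <<'E'
import numpy as np,cv2
def ray(c,uv,z):
    p=cv2.undistortPoints(np.array(uv,float).reshape(-1,1,2),c["camera_matrix"],c["dist_coeffs"])[:,0]
    d=np.c_[p,np.ones(len(p))]@c["R"]; o=-c["R"].T@c["t"]
    return o+d*((z-o[2])/d[:,2])[:,None]
def cloud(c):
    h,w=c["z_map"].shape; u,v=np.meshgrid(np.arange(w),np.arange(h))
    p=cv2.undistortPoints(np.stack([u,v],-1).reshape(-1,1,2).astype(float),c["camera_matrix"],c["dist_coeffs"])[:,0]
    X=(np.c_[p,np.ones(len(p))]*c["z_map"].reshape(-1,1)-c["t"])@c["R"]
    X[c["z_map"].ravel()==0]=np.nan
    return X.reshape(h,w,3)
E
python3 - <<'E'
from h import *
np.set_printoptions(precision=4,suppress=True)
c=dict(np.load("top0.npz"));P=cloud(c);F=c["frame"].astype(int);hsv=cv2.cvtColor(c["frame"],cv2.COLOR_RGB2HSV)
def box(m,r0,r1,c0,c1):
    k=np.zeros(m.shape,bool);k[r0:r1,c0:c1]=True;return m&k
Z=P[...,2]
def rect(m,n):
    q=P[m][:,:2].astype(np.float32);r=cv2.minAreaRect(q*1000);print(n,len(q),"z",np.median(P[m][:,2]),r, cv2.boxPoints(r).round().tolist())
rect(box((Z>.03)&(Z<.05),272,295,182,237),"stop")
m=box((Z>.012)&(Z<.07),180,262,195,235)
rect(m,"cyl");q=P[m];l=cv2.fitLine(q[:,:2].astype(np.float32),cv2.DIST_L2,0,.01,.01).ravel();print("line",l,"zmax",np.nanpercentile(q[:,2],98))
print(np.nanmedian(P[100:120,300:340],axis=(0,1)), "table z")
rect(box((Z>.235)&(Z<.265),175,270,265,350),"shelf")
rect(box((Z>.03)&(Z<.085),255,290,238,300),"bar")
m=box((Z>.05)&(Z<.085),270,290,238,256);print("knob",np.median(P[m],0),m.sum())
print("stop face pts z", ray(c,[(185,278),(233,278),(185,290),(233,291)],.04))
rect(box((Z>.02)&(Z<.09),155,185,255,292),"tape")
rect(box((Z>.02)&(Z<.05),265,302,330,385),"sand")
rect(box((Z>.1)&(Z<.23),205,240,352,388),"glue")
rect(box((Z>.03)&(Z<.3),255,330,110,181),"vise");print(np.nanmax(Z[255:330,110:181]))
c=dict(np.load("scene0.npz"));P=cloud(c);Z=P[...,2]
m=box((Z>.05)&(Z<.08),250,310,285,330);print("knob s",np.median(P[m],0),m.sum())
rect(box((Z>.052)&(Z<.0615),200,275,270,360),"cheeks scene")
m=box((Z>.012)&(Z<.07),235,322,183,250);rect(m,"cyl s");q=P[m]
print("stop s");rect(box((Z>.03)&(Z<.05),305,365,212,292),"stop s")
rect(box((Z>.235)&(Z<.265),90,160,270,370),"shelf s")
E
```

```text
stop 631 z 0.03915350545056036 ((444.8631591796875, -210.73622131347656), (108.5328140258789, 26.69075584411621), 88.68693542480469) [[430.0, -265.0], [457.0, -265.0], [459.0, -157.0], [433.0, -156.0]]
cyl 1414 z 0.04499166049644887 ((587.2617797851562, -226.8092803955078), (49.498138427734375, 164.69273376464844), 83.76271057128906) [[503.0, -242.0], [666.0, -260.0], [672.0, -211.0], [508.0, -193.0]]
line [ 0.9946 -0.1042  0.5792 -0.2286] zmax 0.05159572947176712
[ 0.8653 -0.4818  0.0009] table z
shelf 2603 z 0.2511905626655251 ((554.647216796875, -426.61138916015625), (129.34786987304688, 99.0759506225586), 25.586729049682617) [[475.0, -410.0], [518.0, -499.0], [634.0, -443.0], [592.0, -354.0]]
bar 250 z 0.057499713082849166 ((473.5691833496094, -355.2128601074219), (13.48708438873291, 138.61898803710938), 22.083087921142578) [[441.0, -294.0], [493.0, -422.0], [506.0, -417.0], [454.0, -288.0]]
knob [ 0.452  -0.3011  0.0622] 56
stop face pts z [[ 0.4594 -0.1594  0.04  ]
 [ 0.4569 -0.2679  0.04  ]
 [ 0.4328 -0.1598  0.04  ]
 [ 0.4282 -0.2677  0.04  ]]
tape 587 z 0.05907617507478991 (
[... 954 characters left out ...]
7855224609375) [[435.0, -352.0], [503.0, -474.0], [616.0, -411.0], [548.0, -289.0]]
cyl s 2454 z 0.04433019248084101 ((584.5774536132812, -227.6124725341797), (50.210567474365234, 168.03480529785156), 83.68144226074219) [[498.0, -243.0], [665.0, -262.0], [671.0, -212.0], [504.0, -193.0]]
stop s
stop s 1505 z 0.03925222074191443 ((471.3076171875, -211.35166931152344), (109.38218688964844, 90.33869171142578), 88.2570571899414) [[424.0, -265.0], [515.0, -267.0], [518.0, -158.0], [428.0, -155.0]]
shelf s 2465 z 0.25180826681255125 ((550.56689453125, -423.25250244140625), (138.35964965820312, 93.2907943725586), 34.8155632019043) [[467.0, -424.0], [520.0, -501.0], [634.0, -422.0], [581.0, -345.0]]
```

```bash
python3 - <<'E'
from h import *
np.set_printoptions(precision=4,suppress=True)
c=dict(np.load("scene0.npz"));P=cloud(c);Z=P[...,2]
k=np.zeros(Z.shape,bool);k[150:235,285:360]=1
q=P[k&(Z>.09)&(Z<.2)]; q=q[np.abs(q[:,0]-.55)<.15]
for _ in range(6):
    m=q.mean(0);n=np.linalg.svd(q-m)[2][2];d=(q-m)@n;q=q[np.abs(d)<max(.003,2*d.std())]
print("board",len(q),m,n,np.degrees(np.arctan2(n[1],n[0])),d.std())
a=np.radians(-64.4);X=np.array([np.cos(a),np.sin(a)]);Y=np.array([-X[1],X[0]])
for nm in("scene","top"):
    c=dict(np.load(nm+"0.npz"));P=cloud(c);Z=P[...,2]
    q=P[(Z>.24)&(Z<.258)&(np.hypot(P[...,0]-.55,P[...,1]+.42)<.12)]
    u=q[:,:2]@X;v=q[:,:2]@Y;print(nm,"shelf x",np.percentile(u,[1,3,97,99]),"y",np.percentile(v,[1,3,97,99]))
    q=P[(Z>.055)&(Z<.064)&(np.hypot(P[...,0]-.54,P[...,1]+.4)<.09)]
    u=q[:,:2]@X;v=q[:,:2]@Y;print("cheek y hist",np.histogram(v,np.arange(.26,.40,.005)),"xmin",np.percentile(u,[1,3,50]))
for nm,r in(("top",(225,295,235,315)),("scene",(215,305,270,360))):
    f=cv2.imread(f"pics/{nm}0.png")[r[0]:r[1],r[2]:r[3]]
    cv2.imwrite(f"pics/{nm}c.png",cv2.resize(f,None,fx=6,fy=6,interpolation=cv2.INTER_CUBIC))
a=cv2.imread("pics/topc.png");b=cv2.imread("pics/scenec.png")
cv2.imwrite("pics/both.png",cv2.resize(np.hstack([cv2.resize(a,(480,480)),cv2.resize(b,(480,480))]),(800,400)))
E
```

```text
board 3564 [ 0.5535 -0.4388  0.1436] [-0.4302  0.9027 -0.0068] 115.48179449271781 0.0010621811899340185
scene shelf x [0.5754 0.5775 0.6634 0.6688] y [0.2484 0.2489 0.3748 0.3775]
cheek y hist (array([100, 143,  96,  13,  13,  10,   7,  13,  10,  10,  11,  10,  10,
         9,   7,   7,  11,  11,  50, 112,  94,  25,   9,   7,   0,   0,
         0,   0]), array([0.26 , 0.265, 0.27 , 0.275, 0.28 , 0.285, 0.29 , 0.295, 0.3  ,
       0.305, 0.31 , 0.315, 0.32 , 0.325, 0.33 , 0.335, 0.34 , 0.345,
       0.35 , 0.355, 0.36 , 0.365, 0.37 , 0.375, 0.38 , 0.385, 0.39 ,
       0.395, 0.4  ])) xmin [0.53   0.5435 0.6065]
top shelf x [0.5845 0.5869 0.6704 0.6726] y [0.252  0.2538 0.3775 0.3792]
cheek y hist (array([ 5, 50, 55, 13,  0,  0,  0,  0,  0,  0,  0,  0,  0,  0,  0,  0,  0,
        0,  0, 25, 36, 21,  0,  0,  0,  0,  0,  0]), array([0.26 , 0.265, 0.27 , 0.275, 0.28 , 0.285, 0.29 , 0.295, 0.3  ,
       0.305, 0.31 , 0.315, 0.32 , 0.325, 0.33 , 0.335, 0.34 , 0.345,
       0.35 , 0.355, 0.36 , 0.365, 0.37 , 0.375, 0.38 , 0.385, 0.39 ,
       0.395, 0.4  ])) xmin [0.5228 0.5417 0.5713]
```

View pics/both.png

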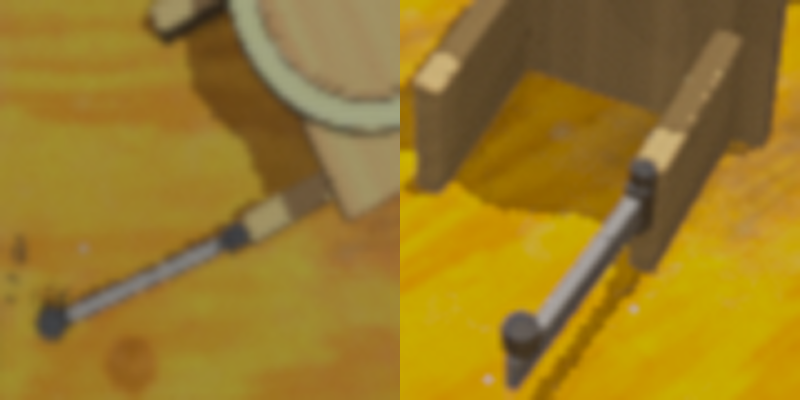

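The crop shows the bar from its hinge at (235,235) to the knob at (52,320) in the left half, so it is about square to the bay front. The bay faces (-0.43, +0.90) in world axes and is empty.

Estimates:
- **Stand:** origin (0.542,-0.402), x axis at yaw -64.5°.
- **Bar:** angle about 1.46 rad.
- **Cylinder:** foot about (0.505,-0.218), axis at yaw -6.1°.

```bash
cat > plan.py <<'E'
# usage: plan.py x y z(TCP, m) yaw lean(deg) n : rows from the present pose; lean tips tool z towards heading yaw
import sys,numpy as np
from scipy.spatial.transform import Rotation as Ro
from station import sense
x,y,z,yaw,lean,n=map(float,sys.argv[1:7]);n=int(n)
def pose(yaw,lean): return Ro.from_euler("z",yaw,degrees=True)*Ro.from_matrix(np.diag([1.,-1,-1]))*Ro.from_euler("y",lean,degrees=True)
s=sense();p=s["tool_pos"];R=Ro.from_matrix(s["ee_rot"]);T=pose(yaw,lean)
w=(R.inv()*T).as_rotvec();d=(np.array([x,y,z])-p)/n
for i in range(n):
    Ri=R*Ro.from_rotvec(w*i/n)
    print(*np.round(w/n,4),*np.round(Ri.inv().apply(d)*1000,1),end=" G; ")
print()
E
python3 plan.py .36 -.30 .25 -6 0 8
```

```text
-0.0002 0.0 0.0586 28.7 -30.1 -3.0 G; -0.0002 0.0 0.0586 26.9 -31.7 -3.0 G; -0.0002 0.0 0.0586 25.0 -33.3 -3.0 G; -0.0002 0.0 0.0586 23.0 -34.7 -3.0 G; -0.0002 0.0 0.0586 20.9 -36.0 -3.0 G; -0.0002 0.0 0.0586 18.8 -37.1 -3.0 G; -0.0002 0.0 0.0586 16.6 -38.2 -3.0 G; -0.0002 0.0 0.0586 14.3 -39.1 -3.0 G;
```

```bash
python3 -m crank '0 0 .0586 29 -30 -3 -1;0 0 .0586 27 -32 -3 -1;0 0 .0586 25 -33 -3 -1;0 0 .0586 23 -35 -3 -1;0 0 .0586 21 -36 -3 -1;0 0 .0586 19 -37 -3 -1;0 0 .0586 17 -38 -3 -1;0 0 .0586 14 -39 -3 -1; 0 0 0 0 0 0 -1'; python3 plan.py .610 -.2288 .12 -6 0 8
```

```text
time: 1.23
tool_pos: [0.3624, -0.2972, 0.251]
ee_rot: [[0.995, -0.099, 0.0], [-0.099, -0.995, 0.0], [0.0, -0.0, -1.0]]
wrist_force: [0.1, -0.0, 1.0]
opening: 0.092
finger_force: 0.0
-0.0 -0.0 0.0007 29.9 -11.6 16.4 G; -0.0 -0.0 0.0007 29.9 -11.6 16.4 G; -0.0 -0.0 0.0007 29.9 -11.6 16.4 G; -0.0 -0.0 0.0007 29.9 -11.6 16.4 G; -0.0 -0.0 0.0007 29.9 -11.7 16.4 G; -0.0 -0.0 0.0007 29.9 -11.7 16.4 G; -0.0 -0.0 0.0007 29.9 -11.7 16.4 G; -0.0 -0.0 0.0007 29.9 -11.7 16.4 G;
```

```bash
python3 -m crank '0 0 0 20 -23 0 -1;0 0 0 30 -23 10 -1;0 0 0 30 -23 15 -1;0 0 0 30 -24 18 -1;0 0 0 30 0 20 -1;0 0 0 30 0 22 -1;0 0 0 35 0 23 -1;0 0 0 34 0 23 -1;0 0 0 0 0 0 -1'; python3 - <<'E'
from station import *
import cv2
from h import *
c=camera("scene");cv2.imwrite("pics/s1.png",c["frame"][:,:,::-1][150:390,130:430])
E
python3 plan.py .612 -.229 .009 -6 0 4
```

```text
time: 2.35
tool_pos: [0.6081, -0.2332, 0.1161]
ee_rot: [[0.995, -0.105, -0.004], [-0.105, -0.995, 0.002], [-0.004, -0.002, -1.0]]
wrist_force: [-0.5, -0.3, 0.2]
opening: 0.0915
finger_force: 0.0
-0.0003 0.0009 -0.0001 1.1 -1.2 27.1 G; -0.0003 0.0009 -0.0001 1.1 -1.2 27.1 G; -0.0003 0.0009 -0.0001 1.1 -1.2 27.1 G; -0.0003 0.0009 -0.0001 1.0 -1.2 27.1 G;
```

View pics/s1.png

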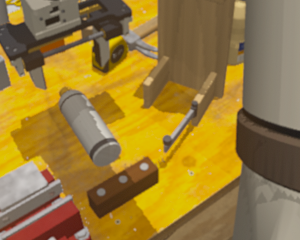

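The crop shows the gripper at (65,45) above the valve half of the cylinder, with the fingers straddling it and the cylinder unmoved at (90,125). I'll go down and close gently.

```bash
python3 -m crank '0 0 0 1 -1 27 -1;0 0 0 1 -1 27 -1;0 0 0 1 -1 27 -1;0 0 0 1 -1 26 -1;0 0 0 0 0 0 -1;0 0 0 0 0 0 1;0 0 0 0 0 0 1;0 0 0 0 0 0 1;0 0 0 0 0 0 1;0 0 0 0 0 0 1' 10; 
```

```text
time: 3.65
tool_pos: [0.6134, -0.2313, 0.0136]
ee_rot: [[0.994, -0.105, 0.001], [-0.105, -0.994, -0.002], [0.002, 0.002, -1.0]]
wrist_force: [0.1, -4.1, 3.2]
opening: 0.0495
finger_force: 10.0
```

```bash
python3 -m crank '0 0 0 0 0 4 -0.4;0 0 0 0 0 0 -0.4;0 0 0 0 0 0 -0.4;0 0 0 0 0 0 -0.4;0 0 0 0 0 0 -0.4'; python3 -m crank '0 0 0 0 0 0 1;0 0 0 0 0 0 1;0 0 0 0 0 0 1' 10
```

```text
time: 4.28
tool_pos: [0.6128, -0.2293, 0.0087]
ee_rot: [[0.995, -0.105, -0.0], [-0.105, -0.995, 0.0], [-0.0, -0.0, -1.0]]
wrist_force: [-0.2, 0.6, -0.4]
opening: 0.064
finger_force: 0.0
time: 4.65
tool_pos: [0.6129, -0.2307, 0.0091]
ee_rot: [[0.994, -0.105, 0.0], [-0.105, -0.994, -0.001], [0.001, 0.001, -1.0]]
wrist_force: [-0.2, -2.8, 0.9]
opening: 0.0493
finger_force: 10.0
```

```bash
python3 -m crank '0 0 0 -8 0 0 1;0 0 0 -12 0 0 1;0 0 0 -12 0 0 1;0 0 0 -6 0 0 1;0 0 0 0 0 0 1'; python3 -m crank '0 0 0 -3 0 0 1;0 0 0 -3 0 0 1;0 0 0 0 0 0 1';  python3 -m crank '0 0 0 -3 0 0 1;0 0 0 0 0 0 1'
```

```text
time: 5.28
tool_pos: [0.5737, -0.2252, 0.009]
ee_rot: [[0.994, -0.105, -0.002], [-0.105, -0.994, 0.0], [-0.002, 0.0, -1.0]]
wrist_force: [-1.5, 0.4, 6.1]
opening: 0.0499
finger_force: 9.9
time: 5.65
tool_pos: [0.5695, -0.225, 0.009]
ee_rot: [[0.994, -0.105, 0.001], [-0.105, -0.994, -0.0], [0.001, 0.0, -1.0]]
wrist_force: [3.8, -0.3, 3.5]
opening: 0.0497
finger_force: 9.9
time: 5.9
tool_pos: [0.5686, -0.2244, 0.0092]
ee_rot: [[0.995, -0.104, 0.005], [-0.104, -0.995, -0.0], [0.005, -0.0, -1.0]]
wrist_force: [8.7, -0.6, -2.6]
opening: 0.0496
finger_force: 10.0
```

```bash
cat > tip.py <<'E'
# phi lean n slack(mm)
import sys,subprocess,numpy as np
f,l,n,k=map(float,sys.argv[1:5]);F=np.radians(f);L=np.radians(l)
r=25*np.sin(F)+109*np.cos(F)-3*np.sin(F)+k+19*np.sin(L);z=25*np.cos(F)+109*np.sin(F)+3*np.cos(F)-19*np.cos(L)
b=np.array([.4602,-.2130])+r/1000*np.array([.9945,-.105])
print(b,z);subprocess.run(["python3","plan.py",str(b[0]),str(b[1]),str(z/1000),"-6",str(l),str(int(n))])
E
python3 -m crank '0 0 0 0 0 0 1' 8; python3 tip.py 8 4 3 3
```

```text
time: 6.02
tool_pos: [0.5686, -0.2244, 0.0091]
ee_rot: [[0.995, -0.104, 0.005], [-0.104, -0.995, -0.0], [0.005, -0.0, -1.0]]
wrist_force: [8.9, -0.1, -2.0]
opening: 0.0494
finger_force: 8.0
-0.0001 0.0217 0.0003 2.1 0.0 -4.9 G; -0.0001 0.0217 0.0003 2.3 0.0 -4.9 G; -0.0001 0.0217 0.0003 2.4 0.0 -4.8 G; 
[ 0.57489211 -0.22510927] 23.943656974474443
```

```bash
python3 -m crank '0 .0217 0 2 0 -5 1;0 .0217 0 2 0 -5 1;0 .0217 0 2 0 -5 1;0 0 0 0 0 0 1'; cat > cyl.py <<'E'
from station import *
from h import *
import sys
c=camera("scene");P=cloud(c);hsv=cv2.cvtColor(c["frame"],cv2.COLOR_RGB2HSV)
if len(sys.argv)>1:cv2.imwrite(sys.argv[1],c["frame"][:,:,::-1])
p=sense()["tool_pos"];R=sense()["ee_rot"]
g=p-.019*R[:,2]
m=(hsv[...,1]<60)&(hsv[...,2]>70)&(np.linalg.norm(P-g,axis=2)<.15)&(P[...,2]>.004)
m&=np.abs((P-g)@R[:,1])<.028
q=P[m];d=(q-g)@R  # tool coordinates
h=np.array([R[1,1],-R[0,1]]) # heading
h=h*np.sign(h@R[:2,0]);r=(q[:,:2]-g[:2])@h*1000;z=q[:,2]*1000
print("G",g.round(4),len(q))
for a in range(-130,60,10):
    k=(r>=a)&(r<a+10)
    if k.sum()>8:print(a,k.sum(),"z lo/hi",np.percentile(z[k],[3,97]).round(0))
E
python3 cyl.py
```

```text
time: 6.52
tool_pos: [0.5702, -0.2253, 0.0235]
ee_rot: [[0.992, -0.105, 0.063], [-0.105, -0.994, -0.007], [0.063, 0.0, -0.998]]
wrist_force: [0.9, -0.2, -2.4]
opening: 0.0493
finger_force: 8.0
G [ 0.5691 -0.2251  0.0423] 2877
-130 39 z lo/hi [38. 42.]
-120 82 z lo/hi [36. 49.]
-110 175 z lo/hi [33. 51.]
-100 178 z lo/hi [32. 51.]
-90 180 z lo/hi [32. 53.]
-80 193 z lo/hi [33. 54.]
-70 182 z lo/hi [35. 56.]
-60 179 z lo/hi [36. 57.]
-50 275 z lo/hi [ 39. 184.]
-40 507 z lo/hi [ 43. 180.]
-30 499 z lo/hi [ 45. 160.]
-20 179 z lo/hi [41. 63.]
-10 114 z lo/hi [43. 70.]
0 27 z lo/hi [49. 68.]
10 61 z lo/hi [60. 66.]
```

```bash
python3 tip.py 18 8 4 3
```

```text
0.0 0.0192 -0.0001 1.6 -0.1 -4.4 G; 0.0 0.0192 -0.0001 1.7 -0.1 -4.4 G; 0.0 0.0192 -0.0001 1.8 -0.1 -4.4 G; 0.0 0.0192 -0.0001 1.9 -0.1 -4.3 G; 
[ 0.57566923 -0.22519132] 41.497341537043724
```

```bash
python3 -m crank '0 .019 0 1 0 -4.5 1;0 .019 0 1 0 -4.5 1;0 .019 0 1 0 -4.5 1;0 .019 0 1 0 -4.5 1;0 0 0 0 0 0 1'; python3 cyl.py|head -12; python3 tip.py 30 12 4 3
```

```text
time: 7.2
tool_pos: [0.5739, -0.2255, 0.0427]
ee_rot: [[0.984, -0.105, 0.141], [-0.104, -0.994, -0.015], [0.141, 0.0, -0.99]]
wrist_force: [0.3, -0.6, -3.0]
opening: 0.0493
finger_force: 8.0
G [ 0.5713 -0.2252  0.0613] 3027
-130 25 z lo/hi [38. 42.]
-120 34 z lo/hi [41. 48.]
-110 279 z lo/hi [23. 50.]
-100 188 z lo/hi [36. 53.]
-90 208 z lo/hi [35. 56.]
-80 209 z lo/hi [39. 60.]
-70 201 z lo/hi [42. 64.]
-60 305 z lo/hi [ 46. 199.]
-50 230 z lo/hi [ 48. 192.]
-40 797 z lo/hi [ 59. 174.]
-30 203 z lo/hi [55. 77.]
0.0001 0.0169 -0.0001 0.1 -0.1 -4.4 G; 0.0001 0.0169 -0.0001 0.2 -0.1 -4.4 G; 0.0001 0.0169 -0.0001 0.2 -0.1 -4.4 G; 0.0001 0.0169 -0.0001 0.3 -0.1 -4.4 G; 
[ 0.57192918 -0.22479644] 60.16390689202197
```

```bash
python3 -m crank '0 .017 0 0 0 -4.5 1;0 .017 0 0 0 -4.5 1;0 .017 0 0 0 -4.5 1;0 .017 0 0 0 -4.5 1;0 0 0 0 0 0 1'; python3 cyl.py|head -12; python3 tip.py 42 17 4 3
```

```text
time: 7.88
tool_pos: [0.5709, -0.2253, 0.0604]
ee_rot: [[0.973, -0.105, 0.207], [-0.103, -0.994, -0.022], [0.208, 0.0, -0.978]]
wrist_force: [0.6, -0.0, -3.5]
opening: 0.0494
finger_force: 8.0
G [ 0.5671 -0.2248  0.0788] 2995
-130 39 z lo/hi [39. 43.]
-110 131 z lo/hi [34. 47.]
-100 207 z lo/hi [25. 51.]
-90 229 z lo/hi [35. 57.]
-80 227 z lo/hi [39. 63.]
-70 331 z lo/hi [ 45. 213.]
-60 257 z lo/hi [ 49. 210.]
-50 729 z lo/hi [ 62. 189.]
-40 314 z lo/hi [ 62. 174.]
-30 224 z lo/hi [67. 91.]
-20 192 z lo/hi [74. 95.]
0.0001 0.0218 -0.0001 -1.0 -0.1 -4.1 G; 0.0001 0.0218 -0.0001 -0.9 -0.1 -4.1 G; 0.0001 0.0218 -0.0001 -0.8 -0.1 -4.2 G; 0.0001 0.0218 -0.0001 -0.7 -0.1 -4.2 G; 
[ 0.56390519 -0.22394927] 75.57350084318492
```

```bash
python3 -m crank '0 .022 0 -1 0 -4.2 1;0 .022 0 -1 0 -4.2 1;0 .022 0 -1 0 -4.2 1;0 .022 0 -1 0 -4.2 1;0 0 0 0 0 0 1'; python3 cyl.py|head -12; python3 tip.py 54 22 4 3
```

```text
time: 8.55
tool_pos: [0.5627, -0.2244, 0.0756]
ee_rot: [[0.951, -0.105, 0.292], [-0.1, -0.994, -0.031], [0.293, 0.0, -0.956]]
wrist_force: [-0.2, -0.7, -3.5]
opening: 0.0497
finger_force: 8.0
G [ 0.5574 -0.2239  0.0937] 2821
-120 44 z lo/hi [39. 43.]
-100 132 z lo/hi [31. 44.]
-90 205 z lo/hi [28. 52.]
-80 346 z lo/hi [ 35. 221.]
-70 285 z lo/hi [40. 71.]
-60 526 z lo/hi [ 52. 194.]
-50 526 z lo/hi [ 61. 184.]
-40 267 z lo/hi [68. 94.]
-30 278 z lo/hi [ 75. 104.]
-20 129 z lo/hi [ 80. 117.]
-10 78 z lo/hi [ 97. 116.]
0.0001 0.0216 -0.0001 -1.9 -0.2 -3.6 G; 0.0001 0.0216 -0.0001 -1.8 -0.2 -3.6 G; 0.0001 0.0216 -0.0001 -1.7 -0.2 -3.7 G; 0.0001 0.0216 -0.0001 -1.6 -0.2 -3.7 G; 
[ 0.55167858 -0.22265837] 87.02434621428955
```

```bash
python3 -m crank '0 .022 0 -1.8 0 -3.6 1;0 .022 0 -1.8 0 -3.6 1;0 .022 0 -1.8 0 -3.6 1;0 .022 0 -1.8 0 -3.6 1;0 0 0 0 0 0 1'; python3 cyl.py|head -12; python3 tip.py 66 27 4 4
```

```text
time: 9.22
tool_pos: [0.5512, -0.2231, 0.0867]
ee_rot: [[0.921, -0.105, 0.374], [-0.097, -0.994, -0.04], [0.376, 0.0, -0.927]]
wrist_force: [-0.2, 0.1, -3.4]
opening: 0.0492
finger_force: 8.0
G [ 0.5443 -0.2224  0.1042] 2453
-110 35 z lo/hi [39. 42.]
-100 12 z lo/hi [39. 42.]
-90 93 z lo/hi [ 30. 225.]
-80 228 z lo/hi [26. 51.]
-70 333 z lo/hi [ 34. 195.]
-60 601 z lo/hi [ 43. 187.]
-50 412 z lo/hi [ 52. 155.]
-40 316 z lo/hi [65. 99.]
-30 321 z lo/hi [ 76. 111.]
-20 94 z lo/hi [ 86. 122.]
0.0001 0.0216 -0.0001 -2.7 -0.1 -3.1 G; 0.0001 0.0216 -0.0001 -2.6 -0.1 -3.2 G; 0.0001 0.0216 -0.0001 -2.6 -0.1 -3.2 G; 0.0001 0.0216 -0.0001 -2.5 -0.1 -3.3 G; 
[ 0.53683429 -0.2210911 ] 94.0359569295869
```

```bash
python3 -m crank '0 .022 0 -2.6 0 -3.2 1;0 .022 0 -2.6 0 -3.2 1;0 .022 0 -2.6 0 -3.2 1;0 .022 0 -2.6 0 -3.2 1;0 0 0 0 0 0 1' 6; python3 cyl.py pics/s2.png; python3 tip.py 78 32 4 4
```

```text
time: 9.9
tool_pos: [0.5374, -0.2218, 0.0947]
ee_rot: [[0.884, -0.104, 0.455], [-0.093, -0.995, -0.047], [0.458, -0.0, -0.889]]
wrist_force: [1.8, -0.1, 1.5]
opening: 0.049
finger_force: 6.0
G [ 0.5289 -0.2209  0.1116] 1967
-100 46 z lo/hi [ 39. 225.]
-90 38 z lo/hi [38. 42.]
-70 171 z lo/hi [ 32. 189.]
-60 503 z lo/hi [ 30. 158.]
-50 422 z lo/hi [ 33. 110.]
-40 415 z lo/hi [48. 98.]
-30 322 z lo/hi [ 67. 111.]
-20 45 z lo/hi [ 78. 122.]
-0.0001 0.0209 -0.0003 -4.2 -0.2 -2.6 G; -0.0001 0.0209 -0.0003 -4.1 -0.2 -2.7 G; -0.0001 0.0209 -0.0003 -4.1 -0.2 -2.8 G; -0.0001 0.0209 -0.0003 -4.0 -0.2 -2.9 G; 
[ 0.51812971 -0.21911626] 96.32670199590997
```

View pics/s2.png

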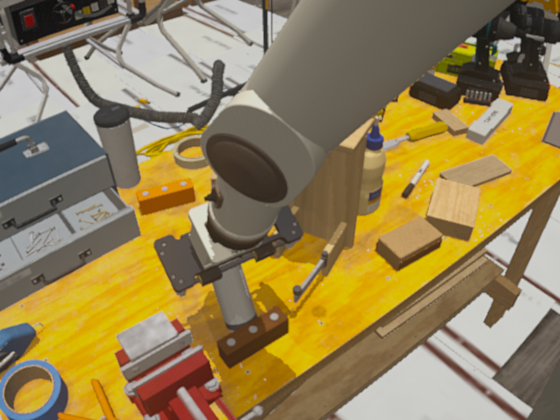

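The view shows the cylinder at (235,295) steeply raised, its foot at (235,325) on the bench against the dark stop. The arm is above the stand with clearance. Going on.

```bash
python3 -m crank '0 .021 0 -4 0 -2.8 1;0 .021 0 -4 0 -2.8 1;0 .021 0 -4 0 -2.8 1;0 .021 0 -4 0 -2.8 1;0 0 0 0 0 0 1'; python3 cyl.py|head -12; python3 tip.py 90 37 4 4
```

```text
time: 10.58
tool_pos: [0.517, -0.2234, 0.1015]
ee_rot: [[0.851, -0.102, 0.516], [-0.09, -0.995, -0.048], [0.518, -0.006, -0.855]]
wrist_force: [0.3, -0.2, -4.0]
opening: 0.049
finger_force: 6.0
G [ 0.5076 -0.2224  0.1179] 1384
-110 14 z lo/hi [216. 225.]
-70 48 z lo/hi [ 39. 161.]
-60 65 z lo/hi [153. 159.]
-50 161 z lo/hi [27. 53.]
-40 551 z lo/hi [28. 87.]
-30 468 z lo/hi [ 30. 107.]
-20 69 z lo/hi [38. 89.]
-0.0016 0.0252 -0.0002 -5.4 -1.1 -1.0 G; -0.0016 0.0252 -0.0002 -5.4 -1.1 -1.1 G; -0.0016 0.0252 -0.0002 -5.4 -1.1 -1.3 G; -0.0016 0.0252 -0.0002 -5.3 -1.1 -1.4 G; 
[ 0.4974286  -0.21693062] 93.82592530910144
```

```bash
python3 -m crank '0 .025 0 -5.4 0 -1 1;0 .025 0 -5.4 0 -1 1;0 .025 0 -5.3 0 -1 1;0 .025 0 -5 0 -1 1;0 0 0 0 0 0 1'; python3 cyl.py pics/s3.png|head -12; python3 tip.py 90 37 2 4
```

```text
time: 11.25
tool_pos: [0.4952, -0.2146, 0.0836]
ee_rot: [[0.829, -0.076, 0.554], [-0.075, -0.997, -0.024], [0.554, -0.022, -0.832]]
wrist_force: [-0.6, -3.8, 2.1]
opening: 0.0511
finger_force: 6.1
G [ 0.4846 -0.2142  0.0994] 490
-50 30 z lo/hi [39. 43.]
-40 16 z lo/hi [39. 42.]
-30 259 z lo/hi [34. 69.]
-20 139 z lo/hi [18. 62.]
-10 42 z lo/hi [16. 45.]
-0.0167 0.03 0.0058 3.9 0.9 -3.6 G; -0.0167 0.03 0.0058 4.0 1.0 -3.5 G; 
[ 0.4974286  -0.21693062] 93.82592530910144
```

View pics/s3.png

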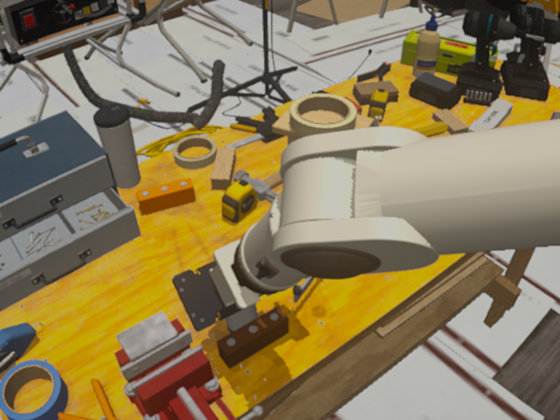

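```bash
python3 -m crank '0 0 0 0 0 0 1'; python3 - <<'E'
from station import *
import cv2
s=sense();print(s["joint_positions"].round(1),s["joint_velocities"].round(1),s["wrist_force"],s["moment"])
c=camera("top");cv2.imwrite("pics/t3.png",c["frame"][100:360,60:400,::-1].repeat(2,0).repeat(2,1))
E
```

```text
time: 11.42
tool_pos: [0.4947, -0.2144, 0.0836]
ee_rot: [[0.831, -0.074, 0.552], [-0.072, -0.997, -0.026], [0.552, -0.018, -0.834]]
wrist_force: [-0.1, -2.5, -0.5]
opening: 0.0507
finger_force: 6.0
[  96.    61.6  -83.9  135.2  102.5   42.2 -146.6] [-0.2 -1.1  0.3  0.6  0.2 -0.1 -0.4] [-0.11375706 -2.54258319 -0.49174018] [-0.48899937  0.71399978 -0.25698786]
```

View pics/t3.png

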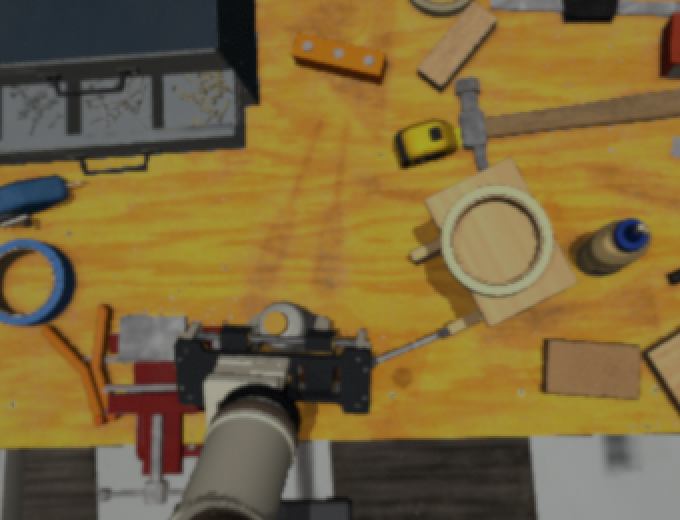

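The top crop shows the cylinder's valve at about (275,322) and near upright. The gripper is close to the robot side, with several joints near their limits. The bar and bystanders are unmoved. I'll measure the tilt.

```bash
cat > up.py <<'E'
from station import *
from h import *
np.set_printoptions(precision=4,suppress=True)
c=camera("top");P=cloud(c)
s=sense();g=s["tool_pos"]-.019*s["ee_rot"][:,2]
Z=P[...,2]
# body highest ring / valve: near grip axis
d=np.hypot(P[...,0]-g[0],P[...,1]-g[1])
m=(d<.045)&(Z>.05)&(Z<.19)
print("G",g,m.sum())
for a,b in((.158,.180),(.15,.158),(.14,.15),(.13,.14)):
    k=m&(Z>=a)&(Z<b)
    if k.sum()>3:
        q=P[k];print(a,k.sum(),"mean",q.mean(0),"x",q[:,0].min(),q[:,0].max(),"y",q[:,1].min(),q[:,1].max())
E
python3 up.py; python3 - <<'E'
from h import *
from station import *
c=camera("top");print(ray(c,[(196,262)],.165)); cv2.imwrite("pics/t4.png",cv2.resize(c["frame"][235:300,150:250,::-1],None,fx=7,fy=7,interpolation=cv2.INTER_CUBIC))
E
```

```text
G [ 0.4838 -0.2136  0.0994] 1091
0.158 485 mean [ 0.4773 -0.2123  0.1692] x 0.44049959341371625 0.501403871421209 y -0.25827464143152556 -0.16890171125852377
0.15 18 mean [ 0.486  -0.2123  0.1524] x 0.4686736096925764 0.503923803331375 y -0.22451941657702795 -0.1843288019016981
0.14 182 mean [ 0.4925 -0.2147  0.145 ] x 0.4667173934115558 0.5107218863981982 y -0.23468275965948363 -0.1839314309225038
0.13 82 mean [ 0.4887 -0.2189  0.1361] x 0.4660990056759199 0.5132596366179137 y -0.2371355485231195 -0.1841352447463961
[[ 0.4894671  -0.20891218  0.165     ]]
```

View pics/t4.png

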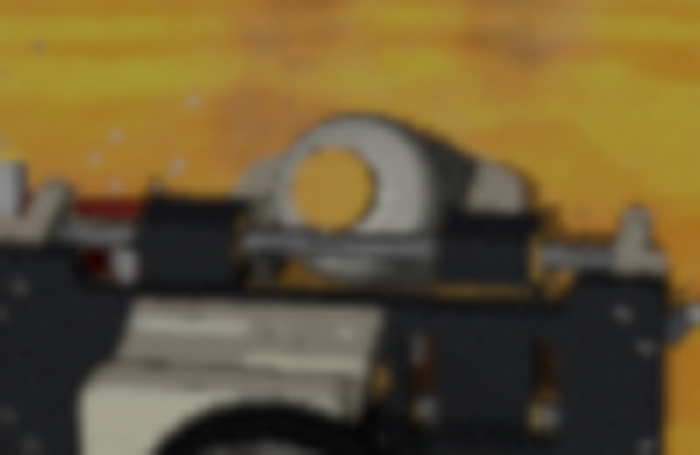

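The crop shows the valve at (332,188), which is about (0.489,-0.212) at z = 0.165 m. The cylinder is near upright but held about 10 mm lower on the body, with the gripper's cross bar nearly touching the valve. I'll release it slightly so it settles on its foot, then regrip higher.

```bash
python3 -m crank '0 0 0 0 0 0 -.2;0 0 0 0 0 0 -.3;0 0 0 0 0 0 -.3;0 0 0 0 0 0 -.3;0 0 0 0 0 0 -.3'; python3 up.py; python3 plan.py .4947 -.2144 .103 -4 33 4;  python3 - <<'E'
from station import *
print(sense()["joint_positions"].round(1))
E
```

```text
time: 12.2
tool_pos: [0.4944, -0.2138, 0.0842]
ee_rot: [[0.83, -0.074, 0.553], [-0.072, -0.997, -0.025], [0.553, -0.019, -0.833]]
wrist_force: [-0.6, 0.2, 0.5]
opening: 0.0601
finger_force: 0.0
G [ 0.484  -0.2133  0.1   ] 1066
0.158 440 mean [ 0.4771 -0.213   0.1691] x 0.44050419852290484 0.5013536546942716 y -0.2570689518574373 -0.1688040493015072
0.15 11 mean [ 0.4833 -0.2133  0.1527] x 0.46674475008540733 0.49762146052906814 y -0.2302804016639647 -0.1797678801955995
0.14 188 mean [ 0.4926 -0.2183  0.1445] x 0.46685087128453906 0.5104810327688146 y -0.2373825533956727 -0.17935460930090188
0.13 76 mean [ 0.4868 -0.2204  0.1356] x 0.46594022031288534 0.5132105217083346 y -0.2398617027826811 -0.17935154551228713
-0.0033 -0.0027 -0.0034 2.7 0.1 -3.9 G; -0.0033 -0.0027 -0.0034 2.7 0.1 -3.9 G; -0.0033 -0.0027 -0.0034 2.6 0.1 -3.9 G; -0.0033 -0.0027 -0.0034 2.6 0.1 -3.9 G; 
[  96.1   61.7  -84.   135.4  102.6   42.2 -146.7]
```

```bash
python3 -m crank '0 0 0 5.5 0 -8.3 -.3;0 0 0 8 0 -12.5 -.6;0 0 0 11 0 -16.6 -1;0 0 0 11 0 -16.6 -1;0 0 0 0 0 0 -1'; python3 - <<'E'
from station import *
print(sense()["joint_positions"].round(1))
E
python3 plan.py .496 -.214 .23 -64 35 8
```

```text
time: 12.88
tool_pos: [0.4946, -0.2162, 0.1501]
ee_rot: [[0.829, -0.074, 0.554], [-0.07, -0.997, -0.029], [0.555, -0.014, -0.832]]
wrist_force: [-0.4, -0.8, -0.4]
opening: 0.0909
finger_force: 0.0
[ 100.3   45.8  -87.2  133.6   83.5   31.5 -137.1]
-0.0749 0.0035 0.1067 5.7 -0.4 -8.2 G; -0.0749 0.0035 0.1067 5.6 -0.4 -8.2 G; -0.0749 0.0035 0.1067 5.6 -0.4 -8.2 G; -0.0749 0.0035 0.1067 5.6 -0.4 -8.3 G; -0.0749 0.0035 0.1067 5.6 -0.4 -8.3 G; -0.0749 0.0035 0.1067 5.6 -0.3 -8.3 G; -0.0749 0.0035 0.1067 5.6 -0.3 -8.3 G; -0.0749 0.0035 0.1067 5.6 -0.3 -8.3 G;
```

```bash
python3 -m crank '0 0 0 11 0 -16.6 -1;0 0 0 11 0 -16.6 -1;0 0 0 11 0 -16.6 -1;0 0 0 11 0 -16.6 -1;0 0 0 0 0 0 -1'; python3 plan.py .5 -.20 .24 -64 35 8;python3 up.py
```

```text
time: 13.5
tool_pos: [0.4908, -0.2162, 0.2173]
ee_rot: [[0.835, -0.073, 0.546], [-0.072, -0.997, -0.024], [0.546, -0.019, -0.838]]
wrist_force: [-0.6, -0.6, -0.1]
opening: 0.0919
finger_force: 0.0
-0.0748 0.005 0.1069 2.4 -2.2 -1.8 G; -0.0748 0.005 0.1069 2.1 -2.3 -2.0 G; -0.0748 0.005 0.1069 1.9 -2.3 -2.1 G; -0.0748 0.005 0.1069 1.7 -2.3 -2.3 G; -0.0748 0.005 0.1069 1.4 -2.3 -2.4 G; -0.0748 0.005 0.1069 1.2 -2.3 -2.6 G; -0.0748 0.005 0.1069 1.0 -2.2 -2.8 G; -0.0748 0.005 0.1069 0.7 -2.1 -2.9 G; 
G [ 0.4801 -0.2157  0.2326] 392
0.158 102 mean [ 0.4857 -0.2167  0.164 ] x 0.4773205254181903 0.49535813783996135 y -0.22785453288599042 -0.2038941317619454
0.15 4 mean [ 0.4849 -0.2256  0.1558] x 0.47756473764801405 0.493352018249247 y -0.22707357380886845 -0.22347403918274006
0.14 162 mean [ 0.4883 -0.2188  0.1445] x 0.46385113628267927 0.5044957550734418 y -0.23870740518530495 -0.1943059553982943
0.13 79 mean [ 0.487  -0.2206  0.1364] x 0.46006835446558786 0.5090579133166141 y -0.23981712982479747 -0.19263330709488594
```

The cylinder stands free and upright at (0.486,-0.217). I'll turn the tool to the bay's heading above it.

```bash
python3 -m crank '-.075 .005 .107 2.4 -2 -2 -1;-.075 .005 .107 2 -2 -2 -1;-.075 .005 .107 2 -2 -2 -1;-.075 .005 .107 2 -2 -2 -1;-.075 .005 .107 1.5 -2 -2.5 -1;-.075 .005 .107 1 -2 -2.5 -1;-.075 .005 .107 1 -2 -2.7 -1;-.075 .005 .107 1 -2 -3 -1;0 0 0 0 0 0 -1;0 0 0 0 0 0 -1'; python3 - <<'E'
from station import *
print(sense()["joint_positions"].round(1))
E
python3 plan.py .4904 -.2269 .22 -64 35 4
```

```text
time: 14.8
tool_pos: [0.4748, -0.2018, 0.2626]
ee_rot: [[0.448, -0.835, 0.32], [-0.694, -0.551, -0.464], [0.563, -0.014, -0.826]]
wrist_force: [-0.3, -0.0, 0.1]
opening: 0.0919
finger_force: 0.0
[ 101.8  -17.4  -87.9  127.6   13.2   28.6 -147. ]
-0.0212 0.0034 0.0246 0.1 0.4 13.0 G; -0.0212 0.0034 0.0246 0.1 0.1 13.0 G; -0.0212 0.0034 0.0246 0.0 -0.2 13.0 G; -0.0212 0.0034 0.0246 -0.0 -0.5 12.9 G;
```

Joints 2, 3 and 7 are at their limits. A half turn about the tool axis gives the same grasp and frees joint 7.

```bash
R='x'; python3 -m crank '0 0 -.185 0 0 0 -1;0 0 -.185 0 0 0 -1;0 0 -.185 0 0 0 -1;0 0 -.185 0 0 0 -1;0 0 -.185 0 0 0 -1;0 0 -.185 0 0 0 -1;0 0 -.185 0 0 0 -1;0 0 -.185 0 0 0 -1;0 0 -.185 0 0 0 -1' ; python3 -m crank '0 0 -.185 0 0 0 -1;0 0 -.185 0 0 0 -1;0 0 -.185 0 0 0 -1;0 0 -.185 0 0 0 -1;0 0 -.185 0 0 0 -1;0 0 -.185 0 0 0 -1;0 0 -.185 0 0 0 -1;0 0 -.185 0 0 0 -1;0 0 0 0 0 0 -1'; python3 - <<'E'
from station import *
print(sense()["joint_positions"].round(1))
E
python3 plan.py .485 -.2 .27 116 -35 4
```

```text
time: 15.92
tool_pos: [0.4748, -0.2015, 0.2624]
ee_rot: [[0.786, 0.53, 0.32], [0.617, -0.636, -0.463], [-0.042, 0.561, -0.826]]
wrist_force: [-0.8, 0.5, -0.6]
opening: 0.0919
finger_force: 0.0
time: 17.05
tool_pos: [0.475, -0.2014, 0.2625]
ee_rot: [[-0.449, 0.834, 0.32], [0.694, 0.551, -0.463], [-0.563, 0.014, -0.826]]
wrist_force: [0.2, -0.2, 1.2]
opening: 0.0919
finger_force: 0.0
[101.8 -17.4 -87.9 127.5  13.2  28.6  33.1]
0.0213 -0.0035 0.0248 -1.9 2.3 -0.9 G; 0.0213 -0.0035 0.0248 -1.9 2.3 -0.9 G; 0.0213 -0.0035 0.0248 -1.8 2.4 -1.0 G; 0.0213 -0.0035 0.0248 -1.8 2.4 -1.0 G;
```

```bash
python3 plan.py .53 -.22 .30 116 -20 4
```

```text
0.018 0.0619 0.0275 -14.7 9.0 -1.2 G; 0.018 0.0619 0.0275 -14.3 9.4 -2.3 G; 0.018 0.0619 0.0275 -13.9 9.7 -3.3 G; 0.018 0.0619 0.0275 -13.4 10.1 -4.3 G;
```

```bash
python3 -m crank '.018 .062 .0275 -15 9 -1 -1;.018 .062 .0275 -14 9 -2 -1;.018 .062 .0275 -14 10 -3 -1;.018 .062 .0275 -13 10 -4 -1;0 0 0 0 0 0 -1;0 0 0 0 0 0 -1'; python3 - <<'E'
from station import *
s=sense();print(s["joint_positions"].round(1))
E
```

```text
time: 17.8
tool_pos: [0.482, -0.2104, 0.3268]
ee_rot: [[-0.411, 0.892, 0.187], [0.84, 0.45, -0.304], [-0.356, 0.032, -0.934]]
wrist_force: [0.4, -0.1, -0.4]
opening: 0.0921
finger_force: 0.0
[113.3 -17.5 -88.  112.3  -7.   51.1  52.7]
```

```bash
python3 plan.py .62 -.16 .30 116 0 8
```

```text
0.0042 0.0454 0.0009 -0.6 18.1 4.4 G; 0.0042 0.0454 0.0009 -0.8 18.1 4.3 G; 0.0042 0.0454 0.0009 -1.0 18.2 4.2 G; 0.0042 0.0454 0.0009 -1.1 18.2 4.1 G; 0.0042 0.0454 0.0009 -1.3 18.2 3.9 G; 0.0042 0.0454 0.0009 -1.5 18.2 3.8 G; 0.0042 0.0454 0.0009 -1.6 18.2 3.7 G; 0.0042 0.0454 0.0009 -1.8 18.2 3.5 G;
```

```bash
python3 -m crank '.004 .045 0 -1 18 4 -1;.004 .045 0 -1 18 4 -1;.004 .045 0 -1 18 4 -1;.004 .045 0 -1 18 4 -1;.004 .045 0 -1 18 4 -1;.004 .045 0 -1 18 4 -1;.004 .045 0 -1 18 4 -1;.004 .045 0 -1 18 4 -1;0 0 0 0 0 0 -1'; python3 - <<'E'
from station import *
s=sense();print(s["joint_positions"].round(1))
E
python3 plan.py .68 -.14 .22 116 0 5
```

```text
time: 18.92
tool_pos: [0.4806, -0.1219, 0.3632]
ee_rot: [[-0.454, 0.882, 0.126], [0.887, 0.46, -0.028], [-0.082, 0.099, -0.992]]
wrist_force: [-0.1, 0.6, 0.1]
opening: 0.0918
finger_force: 0.0
[115.9 -17.5 -87.9 104.6 -20.7  69.7  60.5]
0.0201 0.0163 0.0046 -19.0 30.7 33.5 G; 0.0201 0.0163 0.0046 -19.4 31.4 32.6 G; 0.0201 0.0163 0.0046 -19.7 32.2 31.6 G; 0.0201 0.0163 0.0046 -20.1 32.9 30.7 G; 0.0201 0.0163 0.0046 -20.4 33.6 29.7 G;
```

```bash
python3 plan.py .40 -.40 .36 100 0 8
```

```text
0.0139 0.0084 0.0378 -26.2 -24.9 0.1 G; 0.0139 0.0084 0.0378 -27.2 -23.9 0.2 G; 0.0139 0.0084 0.0378 -28.0 -22.9 0.3 G; 0.0139 0.0084 0.0378 -28.9 -21.8 0.4 G; 0.0139 0.0084 0.0378 -29.7 -20.7 0.4 G; 0.0139 0.0084 0.0378 -30.5 -19.5 0.4 G; 0.0139 0.0084 0.0378 -31.2 -18.4 0.5 G; 0.0139 0.0084 0.0378 -31.9 -17.2 0.4 G;
```

```bash
python3 -m crank '.014 .008 .038 -26 -25 0 -1;.014 .008 .038 -27 -24 0 -1;.014 .008 .038 -28 -23 0 -1;.014 .008 .038 -29 -22 0 -1;.014 .008 .038 -30 -21 0 -1;.014 .008 .038 -30 -20 0 -1;.014 .008 .038 -31 -18 0 -1;.014 .008 .038 -32 -17 0 -1;0 0 0 0 0 0 -1'; python3 - <<'E'
from station import *
s=sense();print(s["joint_positions"].round(1))
E
python3 plan.py .30 -.55 .28 100 0 5
```

```text
time: 20.05
tool_pos: [0.3319, -0.3538, 0.3892]
ee_rot: [[-0.163, 0.985, 0.061], [0.985, 0.166, -0.05], [-0.06, 0.052, -0.997]]
wrist_force: [0.2, 0.3, 0.2]
opening: 0.0915
finger_force: 0.0
[149.5 -17.5 -87.8 101.  -19.7  76.1  74.8]
0.0103 0.012 -0.0018 -36.3 -13.9 23.4 G; 0.0103 0.012 -0.0018 -36.6 -13.7 23.1 G; 0.0103 0.012 -0.0018 -36.8 -13.6 22.8 G; 0.0103 0.012 -0.0018 -37.1 -13.4 22.5 G; 0.0103 0.012 -0.0018 -37.3 -13.2 22.2 G;
```

```bash
python3 plan.py .50 -.21 .27 175 -30 10
```

```text
-0.0339 -0.0361 -0.1281 12.1 18.3 12.2 G; -0.0339 -0.0361 -0.1281 10.2 19.3 12.4 G; -0.0339 -0.0361 -0.1281 8.1 20.1 12.8 G; -0.0339 -0.0361 -0.1281 5.9 20.5 13.2 G; -0.0339 -0.0361 -0.1281 3.8 20.7 13.7 G; -0.0339 -0.0361 -0.1281 1.6 20.6 14.3 G; -0.0339 -0.0361 -0.1281 -0.5 20.2 15.0 G; -0.0339 -0.0361 -0.1281 -2.4 19.5 15.7 G; -0.0339 -0.0361 -0.1281 -4.3 18.5 16.5 G; -0.0339 -0.0361 -0.1281 -6.0 17.3 17.3 G;
```

```bash
python3 -m crank '-.034 -.036 -.128 12 18 12 -1;-.034 -.036 -.128 10 19 12 -1;-.034 -.036 -.128 8 20 13 -1;-.034 -.036 -.128 6 20 13 -1;-.034 -.036 -.128 4 21 14 -1;-.034 -.036 -.128 2 21 14 -1;-.034 -.036 -.128 0 20 15 -1;-.034 -.036 -.128 -2 19 16 -1;-.034 -.036 -.128 -4 18 16 -1;-.034 -.036 -.128 -6 17 17 -1'; python3 -m crank '0 0 0 0 0 0 -1'; python3 - <<'E'
from station import *
s=sense();print(s["joint_positions"].round(1))
E
python3 plan.py .60 -.23 .25 175 0 6
```

```text
time: 21.3
tool_pos: [0.4995, -0.2056, 0.2696]
ee_rot: [[-0.863, 0.077, 0.499], [0.067, 0.997, -0.038], [-0.501, 0.001, -0.866]]
wrist_force: [0.2, -0.8, 0.0]
opening: 0.0921
finger_force: 0.0
time: 21.42
tool_pos: [0.4988, -0.2047, 0.269]
ee_rot: [[-0.864, 0.08, 0.498], [0.072, 0.997, -0.034], [-0.499, 0.007, -0.867]]
wrist_force: [0.6, 0.3, -1.1]
opening: 0.0919
finger_force: 0.0
[ 99.7  -0.6 -70.7 124.9 -25.9  30.2 133.7]
0.0014 0.0871 0.001 -13.3 -2.9 11.3 G; 0.0014 0.0871 0.001 -14.2 -2.8 10.1 G; 0.0014 0.0871 0.001 -15.0 -2.8 8.8 G; 0.0014 0.0871 0.001 -15.8 -2.8 7.5 G; 0.0014 0.0871 0.001 -16.4 -2.8 6.1 G; 0.0014 0.0871 0.001 -16.8 -2.7 4.6 G;
```

```bash
python3 -m crank '0 .087 0 -13 -3 11 -1;0 .087 0 -14 -3 10 -1;0 .087 0 -15 -3 9 -1;0 .087 0 -16 -3 7 -1;0 .087 0 -16 -3 6 -1;0 .087 0 -17 -3 5 -1;0 0 0 0 0 0 -1'; python3 - <<'E'
from station import *
s=sense();print(s["joint_positions"].round(1))
E
python3 plan.py .70 -.20 .22 155 0 5
```

```text
time: 22.3
tool_pos: [0.591, -0.2242, 0.2543]
ee_rot: [[-0.997, 0.074, 0.038], [0.074, 0.997, 0.015], [-0.036, 0.018, -0.999]]
wrist_force: [-0.2, 1.2, -0.5]
opening: 0.0919
finger_force: 0.0
[ 55.8  31.2 -52.   90.9  24.8  68.4  85.2]
0.0048 0.0066 0.0724 -21.1 6.3 7.7 G; 0.0048 0.0066 0.0724 -20.7 7.9 7.6 G; 0.0048 0.0066 0.0724 -20.1 9.4 7.4 G; 0.0048 0.0066 0.0724 -19.4 10.8 7.2 G; 0.0048 0.0066 0.0724 -18.6 12.3 7.0 G;
```

The arm is back in a good posture. New plan:
1. Grip the standing cylinder with the tool vertical (the valve clears the gripper body at h = 122 mm).
2. Slide it to the front of the bay and release it.
3. Lean the tool about the grip point, regrip and push the cylinder in.

```bash
python3 plan.py .486 -.217 .22 116 0 8
```

```text
0.0044 0.003 0.1303 13.3 -0.1 3.8 G; 0.0044 0.003 0.1303 13.2 -1.9 3.8 G; 0.0044 0.003 0.1303 12.8 -3.5 3.9 G; 0.0044 0.003 0.1303 12.2 -5.1 3.9 G; 0.0044 0.003 0.1303 11.4 -6.7 4.0 G; 0.0044 0.003 0.1303 10.5 -8.1 4.1 G; 0.0044 0.003 0.1303 9.3 -9.4 4.1 G; 0.0044 0.003 0.1303 8.0 -10.5 4.2 G;
```

```bash
python3 -m crank '.004 .003 .13 13 0 4 -1;.004 .003 .13 13 -2 4 -1;.004 .003 .13 13 -4 4 -1;.004 .003 .13 12 -5 4 -1;.004 .003 .13 11 -7 4 -1;.004 .003 .13 10 -8 4 -1;.004 .003 .13 9 -9 4 -1;.004 .003 .13 8 -10 4 -1;0 0 0 0 0 0 -1;0 0 0 0 0 0 -1'; python3 - <<'E'
from station import *
s=sense();print(s["joint_positions"].round(1))
E
python3 up.py; python3 plan.py .4857 -.2167 .105 116 0 4
```

```text
time: 23.55
tool_pos: [0.486, -0.2191, 0.221]
ee_rot: [[-0.443, 0.896, 0.003], [0.896, 0.443, -0.001], [-0.002, 0.002, -1.0]]
wrist_force: [0.2, -0.7, 0.4]
opening: 0.0921
finger_force: 0.0
[ 55.2  19.6 -41.  105.8  14.8  59.8  34.7]
G [ 0.4862 -0.2189  0.2399] 206
0.14 59 mean [ 0.4908 -0.2315  0.1438] x 0.4755798308152396 0.5042135430832674 y -0.23867023980449242 -0.22065353966193585
0.13 44 mean [ 0.4923 -0.2336  0.1355] x 0.47173068258660794 0.5089448939256581 y -0.24020323535670265 -0.21688489797321525
0.0006 0.0004 0.0014 0.6 0.0 29.0 G; 0.0006 0.0004 0.0014 0.6 0.1 29.0 G; 0.0006 0.0004 0.0014 0.6 0.1 29.0 G; 0.0006 0.0004 0.0014 0.6 0.1 29.0 G;
```

```bash
python3 -m crank '0 0 0 .6 0 29 -1;0 0 0 .6 0 29 -1;0 0 0 .6 0 29 -1;0 0 0 .6 0 28 -1;0 0 0 0 0 0 -1;0 0 0 0 0 0 -1'; python3 -m crank '0 0 0 0 0 0 1;0 0 0 0 0 0 1;0 0 0 0 0 0 1;0 0 0 0 0 0 1;0 0 0 0 0 0 1' 12; python3 plan.py .509 -.333 .106 116 0 10
```

```text
time: 24.35
tool_pos: [0.486, -0.2164, 0.1061]
ee_rot: [[-0.443, 0.897, 0.003], [0.897, 0.443, 0.001], [-0.001, 0.003, -1.0]]
wrist_force: [0.8, -0.5, 0.6]
opening: 0.0918
finger_force: 0.0
time: 24.98
tool_pos: [0.4846, -0.2167, 0.1052]
ee_rot: [[-0.442, 0.897, 0.001], [0.897, 0.442, 0.0], [-0.0, 0.001, -1.0]]
wrist_force: [-1.3, 0.1, 2.7]
opening: 0.0496
finger_force: 12.0
0.0001 0.0 0.0004 -11.5 -3.0 -0.1 G; 0.0001 0.0 0.0004 -11.5 -2.9 -0.1 G; 0.0001 0.0 0.0004 -11.5 -2.9 -0.1 G; 0.0001 0.0 0.0004 -11.5 -2.9 -0.1 G; 0.0001 0.0 0.0004 -11.5 -2.9 -0.1 G; 0.0001 0.0 0.0004 -11.5 -2.9 -0.1 G; 0.0001 0.0 0.0004 -11.5 -2.9 -0.1 G; 0.0001 0.0 0.0004 -11.5 -2.9 -0.1 G; 0.0001 0.0 0.0004 -11.5 -2.9 -0.1 G; 0.0001 0.0 0.0004 -11.5 -2.9 -0.1 G;
```

```bash
python3 -m crank '0 0 0 0 0 -3 1;0 0 0 -8 -2 0 1;0 0 0 -14 -3 0 1;0 0 0 -16 -4 0 1;0 0 0 -17 -4 0 1;0 0 0 -17 -4 0 1;0 0 0 -17 -4 0 1;0 0 0 -15 -4 0 1;0 0 0 -9 -2 0 1'; python3 -m crank '0 0 0 0 0 3 1;0 0 0 0 0 0 1'; python3 -m crank '0 0 0 0 0 0 .2;0 0 0 0 0 0 -.3;0 0 0 0 0 0 -.3;0 0 0 0 0 0 -.3'; python3 - <<'E'
from station import *
s=sense();print(s["joint_positions"].round(1))
E
python3 up.py
```

```text
time: 26.1
tool_pos: [0.5107, -0.331, 0.108]
ee_rot: [[-0.441, 0.897, 0.001], [0.897, 0.441, 0.0], [-0.0, 0.002, -1.0]]
wrist_force: [-0.2, 1.2, -3.7]
opening: 0.0503
finger_force: 12.0
time: 26.35
tool_pos: [0.5107, -0.3292, 0.1052]
ee_rot: [[-0.443, 0.897, 0.001], [0.897, 0.443, 0.001], [-0.0, 0.002, -1.0]]
wrist_force: [-0.9, -0.6, -0.7]
opening: 0.05
finger_force: 12.0
time: 26.85
tool_pos: [0.5111, -0.3295, 0.1055]
ee_rot: [[-0.443, 0.897, 0.002], [0.897, 0.443, 0.0], [-0.001, 0.002, -1.0]]
wrist_force: [0.8, 1.4, -0.1]
opening: 0.0593
finger_force: 0.0
[ 55.8  34.9 -34.3 100.4  24.   52.1  37.5]
G [ 0.511  -0.3296  0.1244] 0
```

```bash
python3 - <<'E'
from station import *
from scipy.spatial.transform import Rotation as Ro
import numpy as np
s=sense();n=6;w=np.radians(-38)/n
o=np.array([0,0,-19.])
d=Ro.from_rotvec([0,w,0]).apply(-o)+o
print("row",w,d)
E
python3 plan.py .5161 -.3400 .1094 116 -38 1
```

```text
row -0.11053751929297422 [-2.09593856  0.         -0.11595802]
0.0035 -0.6627 0.0038 -11.6 -0.1 -4.0 G;
```

```bash
python3 -m crank '0 -.11 0 -2.1 0 -.1 -.35;0 -.11 0 -2.1 0 -.1 -.35;0 -.11 0 -2.1 0 -.1 -.35;0 -.11 0 -2.1 0 -.1 -.35;0 -.11 0 -2.1 0 -.1 -.35;0 -.11 0 -2.1 0 -.1 -.35;0 0 0 0 0 0 -.35;0 0 0 0 0 0 -.35'; python3 - <<'E'
from station import *
s=sense();print(s["joint_positions"].round(1));print((s["tool_pos"]-.019*s["ee_rot"][:,2]).round(4))
import cv2
c=camera("scene");d=camera("top")
cv2.imwrite("pics/s5.png",np.hstack([cv2.resize(c["frame"][120:360,200:440],(400,400)),cv2.resize(d["frame"][160:300,190:330],(400,400))])[:,:,::-1]) if False else None
import numpy as np
cv2.imwrite("pics/s5.png",np.hstack([cv2.resize(c["frame"][120:360,200:440],(400,400)),cv2.resize(d["frame"][160:300,190:330],(400,400))])[:,:,::-1])
E
```

```text
time: 27.9
tool_pos: [0.5148, -0.3414, 0.1083]
ee_rot: [[-0.358, 0.898, 0.254], [0.728, 0.439, -0.527], [-0.585, -0.004, -0.811]]
wrist_force: [0.7, -0.4, 1.5]
opening: 0.0618
finger_force: 0.0
[ 21.6  24.3  -6.4 125.   81.3  28.7 -30.9]
[ 0.5099 -0.3313  0.1237]
```

View pics/s5.png

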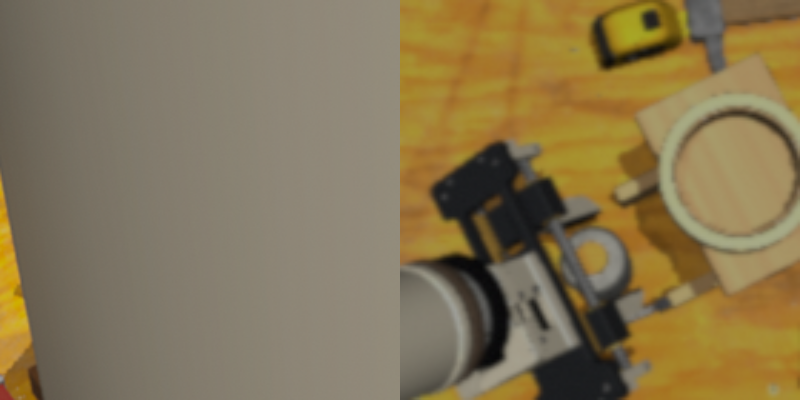

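The top half shows the cylinder's valve at (597,258) standing between the fingers, in front of the open bay between its two cheeks. The tool is leaned back 36°. I'll grip it and slide it in.

```bash
python3 -m crank '0 0 0 0 0 0 1;0 0 0 0 0 0 1;0 0 0 0 0 0 1;0 0 0 0 0 0 1;0 0 0 -1.2 0 -1.6 1' 10; python3 -m crank '0 0 0 -6.5 0 4.7 1;0 0 0 -9.7 0 7 1;0 0 0 -9.7 0 7 1;0 0 0 -9.7 0 7 1;0 0 0 -9.7 0 7 1;0 0 0 -9.7 0 7 1;0 0 0 -9.7 0 7 1;0 0 0 0 0 0 1'; python3 - <<'E'
from station import *
import numpy as np
s=sense();print(s["joint_positions"].round(1));g=s["tool_pos"]-.019*s["ee_rot"][:,2]
X=np.array([.4302,-.9027]);r=g[:2]-[.5418,-.4019];print(g,"stand x,y",r@X,r@[-X[1],X[0]])
E
```

```text
time: 28.62
tool_pos: [0.5135, -0.3407, 0.1091]
ee_rot: [[-0.359, 0.899, 0.253], [0.728, 0.439, -0.527], [-0.584, -0.005, -0.811]]
wrist_force: [-0.1, 0.7, -4.2]
opening: 0.05
finger_force: 10.0
time: 29.62
tool_pos: [0.5493, -0.4144, 0.1103]
ee_rot: [[-0.356, 0.899, 0.254], [0.727, 0.437, -0.529], [-0.586, -0.004, -0.81]]
wrist_force: [-0.4, 0.5, -3.2]
opening: 0.0499
finger_force: 10.0
[ 26.9  28.4  -4.8 116.9  77.5  25.6 -20.5]
[ 0.54449798 -0.4043127   0.12565446] stand x,y 0.003338610891938098 0.0013975214241205044
```

```bash
python3 -m crank '0 0 0 1.2 0 1.6 1;0 0 0 -2.4 0 1.8 1;0 0 0 0 0 0 1'; python3 -m crank '0 0 0 -2.4 0 1.8 1;0 0 0 -1.6 0 1.2 1;0 0 0 0 0 0 1';python3 -m crank '0 0 0 -1.6 0 1.2 1;0 0 0 0 0 0 1'; python3 - <<'E'
from station import *
import numpy as np
s=sense();g=s["tool_pos"]-.019*s["ee_rot"][:,2]
X=np.array([.4302,-.9027]);r=g[:2]-[.5418,-.4019];print(g,"stand x,y",r@X,r@[-X[1],X[0]])
E
```

```text
time: 30.0
tool_pos: [0.5511, -0.4157, 0.1087]
ee_rot: [[-0.357, 0.898, 0.255], [0.727, 0.439, -0.528], [-0.587, -0.003, -0.81]]
wrist_force: [-1.0, 0.5, 2.2]
opening: 0.0498
finger_force: 10.0
time: 30.38
tool_pos: [0.5539, -0.4207, 0.1092]
ee_rot: [[-0.357, 0.899, 0.256], [0.726, 0.439, -0.529], [-0.587, -0.003, -0.809]]
wrist_force: [-1.0, 1.5, 6.0]
opening: 0.0497
finger_force: 10.0
time: 30.62
tool_pos: [0.5549, -0.4226, 0.1093]
ee_rot: [[-0.357, 0.899, 0.256], [0.726, 0.439, -0.529], [-0.588, -0.003, -0.809]]
wrist_force: [0.2, 1.2, 6.8]
opening: 0.0497
finger_force: 10.0
[ 0.55004925 -0.41253238  0.12468448] stand x,y 0.01314668179937958 0.0028725512125021956
```

```bash
python3 -m crank '0 0 0 -2 0 .4 1;0 0 0 0 0 0 1'; python3 -m crank '0 0 0 -1.6 0 1.2 1;0 0 0 0 0 0 1'
```

```text
time: 30.88
tool_pos: [0.5553, -0.4237, 0.1094]
ee_rot: [[-0.357, 0.898, 0.255], [0.727, 0.439, -0.528], [-0.587, -0.003, -0.81]]
wrist_force: [-1.0, 1.4, 5.4]
opening: 0.0493
finger_force: 10.0
time: 31.12
tool_pos: [0.5558, -0.4244, 0.109]
ee_rot: [[-0.358, 0.898, 0.255], [0.727, 0.44, -0.527], [-0.586, -0.003, -0.81]]
wrist_force: [-4.4, 5.7, 9.0]
opening: 0.0497
finger_force: 10.0
```

```bash
python3 -m crank '0 0 0 1 0 -.5 .2;0 0 0 0 0 0 -.3;0 0 0 0 0 0 -.6;0 0 0 0 0 0 -.6;0 0 0 0 0 0 -.6'; python3 -m crank '0 0 0 0 0 -10 -.6;0 0 0 0 0 -20 -.6;0 0 0 0 0 -25 -.6;0 0 0 0 0 -30 -.6;0 0 0 0 0 -25 -.6;0 0 0 0 0 0 -.6'; python3 - <<'E'
from station import *
from h import *
s=sense();print(s["joint_positions"].round(1))
c=camera("scene");d=camera("top")
for n,k in(("scene",c),("top",d)):np.savez(n+"6.npz",**k)
cv2.imwrite("pics/s6.png",np.hstack([cv2.resize(c["frame"][80:330,220:420],(380,475)),cv2.resize(d["frame"][180:300,200:330],(400,475))])[:,:,::-1])
E
```

```text
time: 31.75
tool_pos: [0.5546, -0.4245, 0.1082]
ee_rot: [[-0.358, 0.899, 0.254], [0.727, 0.439, -0.528], [-0.586, -0.004, -0.811]]
wrist_force: [-0.4, 1.0, 0.7]
opening: 0.0731
finger_force: 0.0
time: 32.5
tool_pos: [0.5281, -0.3655, 0.2001]
ee_rot: [[-0.357, 0.898, 0.258], [0.726, 0.44, -0.528], [-0.588, -0.001, -0.809]]
wrist_force: [0.1, -0.2, -0.8]
opening: 0.0734
finger_force: 0.0
[ 28.3  16.4 -11.2 119.6  61.4  32.4  -5.8]
```

View pics/s6.png

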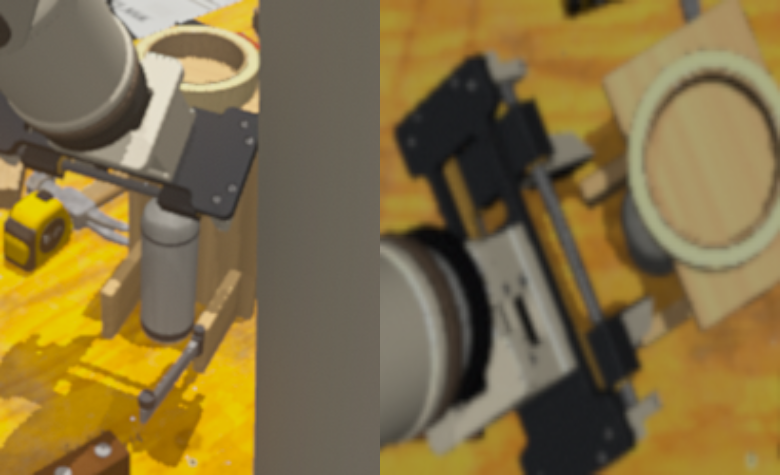

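The view shows the cylinder upright in the bay at (170,270) in the left half, and under the shelf edge at (650,240) in the right half. The bar is still open, with its knob at (147,400). I'll back off and set up to swing the bar.

```bash
python3 -m crank '0 0 0 24 0 -18 0;0 0 0 24 0 -18 1;0 0 0 0 0 0 1'; cat > bar.py <<'E'
# q(rad) d gap(mm) z n
import sys,subprocess,numpy as np
q,d,g,z,n=map(float,sys.argv[1:6]);X=np.array([.4302,-.9027]);Y=-np.array([X[1],-X[0]])
p=np.array([-50,-46])+d*np.array([-np.sin(q),np.cos(q)])-(13+g)*np.array([np.cos(q),np.sin(q)])
w=np.array([.5418,-.4019])+(p[0]*X+p[1]*Y)/1000
print(w);subprocess.run(["python3","plan.py",str(w[0]),str(w[1]),str(z),str(115.5+np.degrees(q)),"0",str(int(n))])
E
python3 bar.py 1.46 60 18 .14 10; python3 - <<'E'
from h import *
c=dict(np.load("top6.npz"));d=dict(np.load("scene6.npz"))
P=cloud(d);q=P[300-0:310,285:310] if 0 else P[283:296,292:300]
print("knob",np.nanmedian(q.reshape(-1,3),0))
m=np.zeros(P.shape[:2],bool);m[190:255,290:325]=1;m&=(P[...,2]>.02)&(P[...,2]<.12)
print("cyl front",np.median(P[m],0))
E
```

```text
time: 32.98
tool_pos: [0.4998, -0.3109, 0.1973]
ee_rot: [[-0.361, 0.898, 0.253], [0.727, 0.441, -0.527], [-0.584, -0.006, -0.812]]
wrist_force: [1.3, -0.4, 0.5]
opening: 0.0476
finger_force: 0.0
-0.0455 0.0505 -0.1396 4.5 -7.1 3.9 G; -0.0455 0.0505 -0.1396 5.2 -6.6 3.8 G; -0.0455 0.0505 -0.1396 5.9 -6.0 3.8 G; -0.0455 0.0505 -0.1396 6.5 -5.3 3.9 G; -0.0455 0.0505 -0.1396 7.0 -4.5 4.0 G; -0.0455 0.0505 -0.1396 7.4 -3.7 4.2 G; -0.0455 0.0505 -0.1396 7.6 -2.8 4.4 G; -0.0455 0.0505 -0.1396 7.7 -2.0 4.7 G; -0.0455 0.0505 -0.1396 7.7 -1.1 5.0 G; -0.0455 0.0505 -0.1396 7.5 -0.3 5.3 G; 
[ 0.42981406 -0.33003055]
knob [ 0.44803628 -0.29627727  0.06336715]
cyl front [ 0.52755173 -0.38605675  0.0683022 ]
```

```bash
python3 -m crank '-.0455 .05 -.14 4.5 -7 4 1;-.0455 .05 -.14 5 -6.6 4 1;-.0455 .05 -.14 6 -6 4 1;-.0455 .05 -.14 6.5 -5.3 4 1;-.0455 .05 -.14 7 -4.5 4 1;-.0455 .05 -.14 7.4 -3.7 4 1;-.0455 .05 -.14 7.6 -3 4.4 1;-.0455 .05 -.14 7.7 -2 4.7 1;-.0455 .05 -.14 7.7 -1 5 1;-.0455 .05 -.14 7.5 0 5 1'; python3 -m crank '0 0 0 0 0 0 1'; python3 - <<'E'
from station import *
print(sense()["joint_positions"].round(1))
E
python3 bar.py 1.49 60 18 .04 4
```

```text
time: 34.22
tool_pos: [0.4334, -0.3291, 0.1416]
ee_rot: [[-0.97, -0.242, 0.035], [-0.243, 0.97, -0.021], [-0.029, -0.029, -0.999]]
wrist_force: [0.7, 0.0, -0.2]
opening: 0.0008
finger_force: 0.0
time: 34.35
tool_pos: [0.4342, -0.3288, 0.1413]
ee_rot: [[-0.971, -0.236, 0.037], [-0.237, 0.971, -0.021], [-0.031, -0.029, -0.999]]
wrist_force: [0.8, 0.9, 0.5]
opening: 0.0006
finger_force: 0.0
[ 63.9  24.8 -36.3 110.3  19.4  48.3 121.5]
-0.0078 0.0074 -0.0312 2.3 0.4 25.3 G; -0.0078 0.0074 -0.0312 2.1 0.3 25.3 G; -0.0078 0.0074 -0.0312 2.0 0.2 25.3 G; -0.0078 0.0074 -0.0312 1.8 0.0 25.3 G; 
[ 0.42844058 -0.33151982]
```

```bash
python3 -m crank '-.008 .007 -.031 2 .4 25 1;-.008 .007 -.031 2 .3 25 1;-.008 .007 -.031 2 .2 25 1;-.008 .007 -.031 2 0 25 1;0 0 0 0 0 0 1;0 0 0 0 0 0 1'; python3 bar.py 1.15 60 0 .04 6;python3 bar.py 0.8 60 0 .04 12|head -1
```

```text
time: 35.1
tool_pos: [0.4295, -0.33, 0.0431]
ee_rot: [[-0.934, -0.358, 0.002], [-0.358, 0.934, -0.001], [-0.002, -0.002, -1.0]]
wrist_force: [-0.0, 0.7, 0.1]
opening: 0.0006
finger_force: 0.0
-0.0003 0.0004 0.0569 -6.2 -0.0 0.5 G; -0.0003 0.0004 0.0569 -6.2 0.3 0.5 G; -0.0003 0.0004 0.0569 -6.2 0.7 0.5 G; -0.0003 0.0004 0.0569 -6.1 1.0 0.5 G; -0.0003 0.0004 0.0569 -6.1 1.4 0.5 G; -0.0003 0.0004 0.0569 -6.0 1.7 0.5 G; 
[ 0.46433415 -0.31688428]
-0.0001 0.0002 0.0576 -4.8 -0.5 0.3 G; -0.0001 0.0002 0.0576 -4.8 -0.3 0.3 G; -0.0001 0.0002 0.0576 -4.8 0.0 0.3 G; -0.0001 0.0002 0.0576 -4.8 0.3 0.3 G; -0.0001 0.0002 0.0576 -4.8 0.6 0.3 G; -0.0001 0.0002 0.0576 -4.8 0.8 0.3 G; -0.0001 0.0002 0.0576 -4.7 1.1 0.3 G; -0.0001 0.0002 0.0576 -4.6 1.4 0.3 G; -0.0001 0.0002 0.0576 -4.5 1.6 0.3 G; -0.0001 0.0002 0.0576 -4.4 1.9 0.3 G; -0.0001 0.0002 0.0576 -4.3 2.2 0.3 G; -0.0001 0.0002 0.0576 -4.2 2.4 0.3 G; Exception ignored on flushing sys.stdout:
BrokenPipeError: [Errno 32] Broken pipe
```

```bash
python3 -m crank '0 0 .057 -6.2 0 .5 1;0 0 .057 -6.2 .3 .5 1;0 0 .057 -6.2 .7 .5 1;0 0 .057 -6.1 1 .5 1;0 0 .057 -6.1 1.4 .5 1;0 0 .057 -6 1.7 .5 1;0 0 0 0 0 0 1'; python3 bar.py .7 60 0 .04 8
```

```text
time: 35.98
tool_pos: [0.4649, -0.317, 0.0409]
ee_rot: [[-1.0, -0.026, 0.003], [-0.026, 1.0, -0.002], [-0.003, -0.002, -1.0]]
wrist_force: [-0.5, 0.3, -0.1]
opening: 0.0008
finger_force: 0.0
-0.0002 0.0005 0.0564 -3.3 -0.0 0.1 G; -0.0002 0.0005 0.0564 -3.3 0.2 0.1 G; -0.0002 0.0005 0.0564 -3.3 0.3 0.1 G; -0.0002 0.0005 0.0564 -3.3 0.5 0.1 G; -0.0002 0.0005 0.0564 -3.3 0.7 0.1 G; -0.0002 0.0005 0.0564 -3.2 0.9 0.1 G; -0.0002 0.0005 0.0564 -3.2 1.1 0.1 G; -0.0002 0.0005 0.0564 -3.1 1.3 0.1 G; 
[ 0.49172522 -0.31654733]
```

```bash
python3 -m crank '0 0 .056 -3.3 0 .1 1;0 0 .056 -3.3 .2 .1 1;0 0 .056 -3.3 .3 .1 1;0 0 .056 -3.3 .5 .1 1;0 0 .056 -3.3 .7 .1 1;0 0 .056 -3.2 .9 .1 1;0 0 .056 -3.2 1.1 .1 1;0 0 .056 -3.1 1.3 .1 1;0 0 0 0 0 0 1'; python3 bar.py .2 60 0 .04 10
```

```text
time: 37.1
tool_pos: [0.4907, -0.3164, 0.0394]
ee_rot: [[-0.912, 0.409, 0.002], [0.409, 0.912, -0.001], [-0.002, -0.0, -1.0]]
wrist_force: [-1.0, 1.0, 0.7]
opening: 0.0005
finger_force: 0.3
0.0 0.0002 0.0504 -3.1 -0.1 -0.1 G; 0.0 0.0002 0.0504 -3.1 0.1 -0.1 G; 0.0 0.0002 0.0504 -3.1 0.2 -0.1 G; 0.0 0.0002 0.0504 -3.1 0.4 -0.1 G; 0.0 0.0002 0.0504 -3.1 0.5 -0.1 G; 0.0 0.0002 0.0504 -3.1 0.7 -0.1 G; 0.0 0.0002 0.0504 -3.0 0.8 -0.1 G; 0.0 0.0002 0.0504 -3.0 1.0 -0.1 G; 0.0 0.0002 0.0504 -2.9 1.1 -0.1 G; 0.0 0.0002 0.0504 -2.9 1.3 -0.1 G; 
[ 0.51890759 -0.33010629]
```

```bash
python3 -m crank '0 0 .05 -3.1 0 0 1;0 0 .05 -3.1 .1 0 1;0 0 .05 -3.1 .2 0 1;0 0 .05 -3.1 .4 0 1;0 0 .05 -3.1 .5 0 1;0 0 .05 -3.1 .7 0 1;0 0 .05 -3 .8 0 1;0 0 .05 -3 1 0 1;0 0 .05 -3 1.1 0 1;0 0 .05 -3 1.2 0 1'; python3 bar.py 0 60 0 .04 5
```

```text
time: 38.35
tool_pos: [0.5182, -0.3297, 0.0389]
ee_rot: [[-0.604, 0.797, 0.001], [0.797, 0.604, 0.0], [-0.0, 0.001, -1.0]]
wrist_force: [-1.6, 1.0, 0.1]
opening: 0.0005
finger_force: 0.7
0.0001 0.0 0.0406 -2.6 0.3 -0.2 G; 0.0001 0.0 0.0406 -2.6 0.4 -0.2 G; 0.0001 0.0 0.0406 -2.5 0.5 -0.2 G; 0.0001 0.0 0.0406 -2.5 0.7 -0.2 G; 0.0001 0.0 0.0406 -2.5 0.8 -0.2 G; 
[ 0.5273352 -0.3390071]
```

```bash
python3 -m crank '0 0 .04 -2.6 .3 0 1;0 0 .04 -2.6 .4 0 1;0 0 .04 -2.5 .5 0 1;0 0 .04 -2.5 .7 0 1;0 0 .04 -2.5 .8 0 1;0 0 0 0 0 0 1'; python3 -m crank '0 0 0 -1.5 0 0 1;0 0 0 0 0 0 1';python3 -m crank '0 0 0 -1.5 0 0 1;0 0 0 0 0 0 1'
```

```text
time: 39.1
tool_pos: [0.527, -0.338, 0.0385]
ee_rot: [[-0.432, 0.902, -0.001], [0.902, 0.432, 0.001], [0.002, -0.0, -1.0]]
wrist_force: [-4.4, 3.5, 3.3]
opening: 0.0004
finger_force: 2.5
time: 39.35
tool_pos: [0.527, -0.3381, 0.0384]
ee_rot: [[-0.433, 0.901, -0.003], [0.901, 0.433, 0.003], [0.004, -0.001, -1.0]]
wrist_force: [-6.6, 6.2, 7.0]
opening: 0.0005
finger_force: 4.2
time: 39.6
tool_pos: [0.5271, -0.3381, 0.0384]
ee_rot: [[-0.433, 0.901, -0.004], [0.901, 0.434, 0.005], [0.006, -0.002, -1.0]]
wrist_force: [-8.6, 9.1, 8.3]
opening: 0.0003
finger_force: 5.8
```

```bash
python3 -m crank '0 0 0 5 0 0 1;0 0 0 15 0 -5 1;0 0 0 30 0 -30 1;0 0 0 40 0 -40 1;0 0 0 40 0 -40 1;0 0 0 0 0 0 1'; python3 - <<'E'
from station import *
from h import *
c=camera("scene");d=camera("top")
cv2.imwrite("pics/s7.png",np.hstack([cv2.resize(c["frame"][80:330,220:420],(380,475)),cv2.resize(d["frame"][160:310,190:390],(400,475))])[:,:,::-1])
E
```

```text
time: 40.35
tool_pos: [0.4746, -0.2223, 0.1574]
ee_rot: [[-0.437, 0.899, 0.008], [0.899, 0.437, -0.003], [-0.006, 0.005, -1.0]]
wrist_force: [0.1, 0.0, -0.4]
opening: 0.0007
finger_force: 0.0
```

View pics/s7.png

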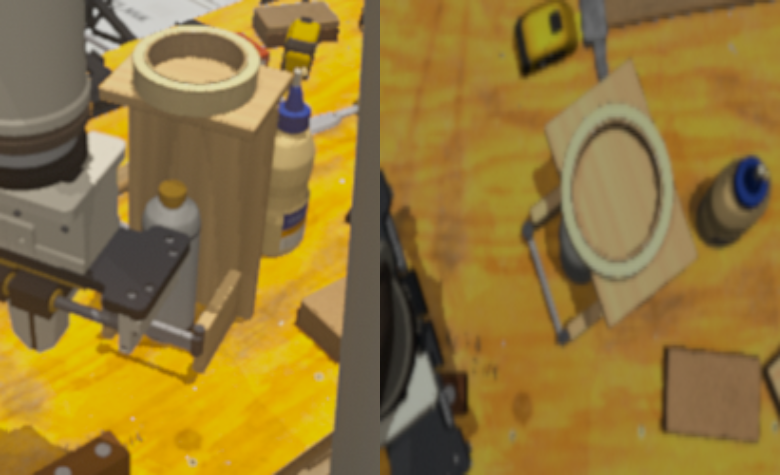

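The bar lies shut across the bay front, from the knob at (528,230) to the hinge at (563,335) in the right half. The cylinder stands upright behind it at (172,250) in the left half, and the bystanders have not moved.

```bash
python3 -c "
from station import *
print(job_done())"
```

```text
the job is handed in; nothing more can be done
None
```

The job is handed in at about 40 s with no verdict shown: in the last pictures the cylinder stands upright in the bay, where it met the back board as I pushed it in, the bar is shut to its stop, and the other things look unmoved.

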